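# Lay out the stripped gearbox parts on their holders

### The arm

A 6-joint arm with a two-finger parallel gripper is mounted at the origin on the work surface. World frame = base frame: x ahead of the robot, y to its left, z up, the work surface at z = 0. Lengths are in m, angles in rad, forces in N, time in s.
With the tool pointing down it reaches from about 0.35 to 0.975 m from the base axis. Payload 4.9 kg.
Tool frame: the origin (TCP) lies on the centre line of the jaws, within the pads' length; the fingertips stand 14 mm ahead of it and the grasp point (between the pads) lies 5 mm behind it (manip.nose_length is the distance from the TCP to the fingertips, in m); z points along the fingers, y is the line along which they close (so a half turn about z gives the same grasp; the last joint's range is limited). The gripper opens to 85 mm and grips with 20 to 120 N. Pads are 22 mm wide; open, the fingers measure 114 mm over their backs; the gripper's body (76 mm by 85 mm) begins 54 mm behind the grasp point. The pads swing forward as they close: fully open they stand 13 mm farther back than shut.
Start: joints at [-1.432, 0.053, 1.613, -0, 1.476, -0.119], TCP at [0.159, -0.604, 0.212] pointing down, gripper open.
Joint ranges: [-3.01, 3.01], [-1.01, 2.22], [0.06, 2.58], [-1.02, 4.17], [0.09, 2.62], [-3.14, 3.14]. Speed limits (rad/s): [2.57, 2.57, 3.14, 3.14, 3.14, 3.14].

### API

Orientations are given as a unit quaternion [w, x, y, z].
In Python, from plant import manip, imaging gives the robot as it stands.
- The arm moves only by the tool play_rows, never from a script. Its argument "commands" is a list of rows, each a list of 6 numbers: the shift along the tool's x, y, z in mm, then the turn, a rotation vector about the tool's x, y, z in degrees. A call has 1 to 5 rows; each row shifts and turns the commanded pose from where the row before left it, along the tool's axes as they then stand; what a row does not reach is not made up. A row lasts 1/12 s, in which the tool goes at most 41.7 mm and 7.16 degrees, less where a joint would pass 70% of its speed; a pose out of reach is approached as far as the arm can. A call is refused whole if a number of a shift passes 41.7 or a number of a turn 7.16, either way. A call with a gripper value outside its range is refused whole. "hand" is the finger opening in mm, from 0 to 85.4, set as the call begins (left out, the last holds). The fingers move at their own pace and stop on an object; the grip force is fixed at half the most. Time passes only in rows, so rows that do not move let the fingers close. It gives the time, the measured TCP pose, the force, the opening and the grip force at its end, in the units of the state.
- manip.state(): the state, without advancing time (a new reading comes with each control period).
- imaging.grab_frame(name): name is "scene" or "top" or "wrist"; returns a dict with "image" (420x560x3 uint8, red, green, blue), "fx", "fy", "cx", "cy" (pixels), "k1" (the pictures are not rectified: a ray, as slopes to the right and down, at radius r is drawn at 1 + k1 r^2 times it, then the intrinsics apply), "R" (3x3) and "t" (3): a world point X has camera coordinates R X + t; the wrist camera has in their place "mount" (4x4, takes a point from camera to tool coordinates, whose origin is the TCP and whose axes are the flange's). Camera axes: x right, y down, z forward; pixel columns grow to the right and rows downward; lengths in m; the calibration is good to about 2 mm. A picture is of the moment at which its call begins: read the wrist's pose just before it. There is no depth.
- manip.job_done(): hands the job in; it is judged then, once.
The state is a dict: "time": time; "joint_pos": joint angles; "joint_vel": joint speeds; "joint_efforts": joint torques, N m; "tool_pos": TCP position; "tool_rot": TCP orientation; "contact_force": force on the tool from outside, world axes, zero at the start; "ft_torque": the same for the moment, N m; "gripper_width": opening from 0.0 (shut) to 1.0 (fully open); "grasp_force": force on a finger pad.
Only numpy, scipy, OpenCV 4.12 (cv2) and the standard library are available. Lean on these libraries where they do the work, as an engineer would, in place of code of your own. Each camera call takes 0.05 s, during which the arm holds its last target. There are 200 camera calls.

### The job

Two small stacks of gearbox parts stand on the rubber mat. Take them apart and set each part down, without dropping it, on its own holder: the toothed gear lying flat over the spindle of the round stand, the square flange flat in the square tray, the ball bearing flat in the round dish, the sleeve standing over the peg of the square stand, and the hexagon nut flat in the long tray. Leave everything released and at rest.

Things in the scene. Friction and masses are not known exactly. Their poses are not given: they have to be found in the camera images.
- gear: Steel gear wheel with teeth round its rim: 62 mm over the teeth, 20 mm thick, 30 mm bore, about 0.33 kg. It lies flat at the bottom of one of the two stacks. Origin at its centre (mid-height, on the axis), z along the axis.
- flange: Square aluminium flange, 56 x 56 mm, 20 mm thick, with a 28 mm bore and four small dark bolt holes at the corners. It lies flat at the bottom of the other stack. Origin at its centre (mid-height), x and y square to its sides, z along the bore.
- bearing: Steel ball bearing: plain round ring with a dark groove between inner and outer race, 46 mm outside diameter, 16 mm thick, 20 mm bore. It lies flat on top of the gear or the flange (varies), and carries the nut. Origin at its centre (mid-height), z along the axis.
- sleeve: Plain steel spacer sleeve (tube), 40 mm outside diameter, 28 mm bore, 40 mm tall, standing upright on the gear or the flange, whichever does not carry the bearing. Origin at its centre (mid-height, 20 mm above its underside), z along the axis.
- nut: Steel hexagon nut, 30 mm across flats, 14 mm thick, with a dark bore, lying flat on top of the bearing. Origin at its centre (mid-height), z along the bore, x square to one pair of flats (the other pairs are at 60 degrees).
- spindle_stand: Holder for the gear, fixed: black round base, 100 mm across and 10 mm thick, with an upright steel spindle of 14 mm diameter in its centre, whose top is 45 mm above the bench. Origin at the centre of its underside, on the bench, z up the spindle.
- square_tray: Holder for the flange, fixed: shallow steel square tray, 92 x 92 mm outside, 84 x 84 mm inside, black-lined inner floor 3 mm and rim 10 mm above the bench. Origin at the centre of its underside, x and y square to its walls.
- round_dish: Holder for the bearing, fixed: shallow steel round dish, 80 mm outside and 72 mm inside diameter, black-lined inner floor 3 mm and rim 10 mm above the bench. Origin at the centre of its underside.
- peg_stand: Holder for the sleeve, fixed: black square base, 70 x 70 mm and 10 mm thick, with an upright steel peg of 12 mm diameter in its centre, whose top is 40 mm above the bench. Origin at the centre of its underside, z up the peg.
- long_tray: Holder for the nut, fixed: shallow steel oblong tray, 104 mm (its x) by 62 mm (its y) outside, 96 x 54 mm inside, black-lined inner floor 3 mm and rim 10 mm above the bench. Origin at the centre of its underside.
Things that resemble listed ones, but are neither listed nor needed, are in the scene too. Leave any pink look-alike of the long_tray alone. What is shaped like the round_dish but orange is not meant.

How it is judged:
By the outcome, as a careful person would: the job done as asked, in the order asked, and still so for the second after the job is handed in, with the robot touching nothing.
It also fails if it takes over 122 s, if anything falls off the work surface, if the arm or the gripper's body presses on something with over 40 N, if the wrist force passes 120 N, or if a joint passes its speed limit or range.

## Working session

There is one attempt and no reset: what is moved stays moved. The work goes in short steps, Python scripts to look and compute and a tool call to move; the robot and the scene stay as the last step left them, time stands still between calls to the robot, and variables do not carry over. Pictures are saved under pics/ and viewed, at most 14 in all, crops included, and the job is handed in when it is done.

Besides the shell and the picture viewer there is one more tool, called after ">>>" by a JSON object that holds its "name" and its "arguments". play_rows: Moves the arm, as the interface text tells. Its arguments: {"type":"object","properties":{"commands":{"type":"array","items":{"type":"array","items":{"type":"number"}}},"hand":{"type":"number"}},"required":["commands"]}

```bash
ls; mkdir -p pics
python3 - <<'E'
from plant import manip, imaging
import cv2,pickle
s=manip.state();print(s)
d={}
for n in("scene","top"):
    f=imaging.grab_frame(n);d[n]=f
    cv2.imwrite(f"pics/{n}0.png",f["image"][:,:,::-1])
    print(n,{k:f[k] for k in f if k!="image"})
pickle.dump(d,open("f0.pkl","wb"))
E
```

```text
pics
{'time': 0.0, 'joint_pos': array([-1.43199103e+00,  5.33622110e-02,  1.61431419e+00,  1.54184937e-05,
        1.47601354e+00, -1.19036783e-01]), 'joint_vel': array([-3.62140109e-04,  1.12966583e-03, -1.00443423e-04, -1.52011362e-03,
        8.64574995e-05, -7.32482273e-04]), 'joint_efforts': array([-8.32601672e-04, -3.93681300e+01, -3.70178068e+01, -1.44780815e-04,
        7.08708423e-03, -1.34278444e-06]), 'tool_pos': array([ 0.15926002, -0.60366913,  0.2102477 ]), 'tool_rot': array([-1.04867037e-03,  9.91700736e-01,  1.28563408e-01, -2.69141363e-06]), 'contact_force': array([ 0.08210413, -0.55927815,  0.21050475]), 'ft_torque': array([ 0.03403283, -0.02721658, -0.01012927]), 'grasp_force': 0.0, 'gripper_width': 1.0007344439873174}
scene {'fx': 542.783680273502, 'fy': 542.783680273502, 'cx': 276.19866272805655, 'cy': 208.4814280685946, 'k1': -0.05429432407213852, 'R': array([[ 0.13560785,  0.9907293 , -0.00812151],
       [ 0.70412979, -0.1021393 , -0.70268684],
       [-0.69700197,  0.08957125, -0.71145291]]), 't': array([-0.06418344, -0.36244008,  1.54394726])}
top {'fx': 505.90185386017794, 'fy': 505.90185386017794, 'cx': 277.14825722021084, 'cy': 199.53922454669924, 'k1': -0.16864385467615686, 'R': array([[ 0.01896623, -0.99970704, -0.01503722],
       [-0.98583954, -0.01619258, -0.16690775],
       [ 0.16661536,  0.0179899 , -0.98585784]]), 't': array([0.00139726, 0.5942721 , 1.23226958])}
```

```bash
python3 -c "
import cv2
for n in('scene','top'):
    i=cv2.imread(f'pics/{n}0.png');cv2.imwrite(f'pics/{n}0b.png',cv2.resize(i,(800,600),interpolation=cv2.INTER_CUBIC))"
```

```text
(no output)
```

View pics/top0b.png

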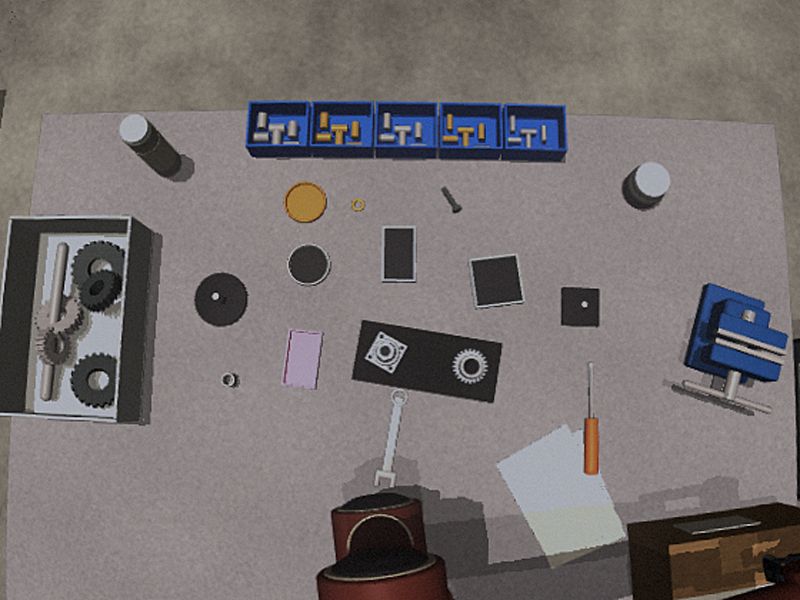

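View pics/scene0b.png

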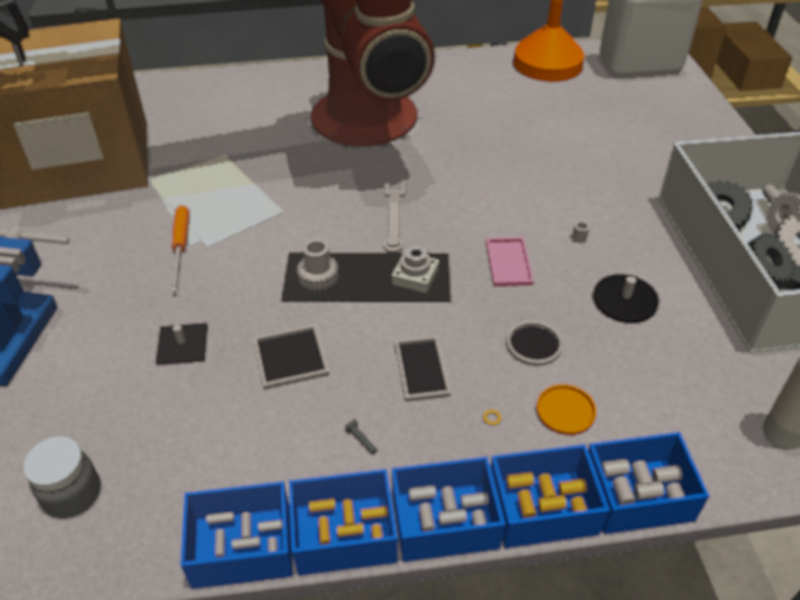

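The top view (800x600 scale) shows:
- **Stacks:** flange, bearing and nut at (385,350); gear and sleeve at (470,367).
- **Holders:** spindle stand at (220,298), square tray (497,281), peg stand (580,306).
- **Round dish candidates:** steel (308,264) or orange (305,202). The steel one fits.
- **Long tray candidates:** steel with a black floor (398,254) or pink (303,359). The steel one fits.
- **Ring-like decoys:** the small tube at (229,380) and brass ring at (358,205) aren't listed. The gears in the bin are dark and not in a stack.

Next I'll measure these and confirm with one crop.

```bash
cat > h.py <<'E'
import numpy as np,cv2
from scipy.spatial.transform import Rotation as Ro
def cam(f,st=None):
    """camera centre and cam->world rotation"""
    if "R" in f: R=f["R"];return -R.T@f["t"],R.T
    q=st["tool_rot"];T=Ro.from_quat([q[1],q[2],q[3],q[0]]).as_matrix();M=f["mount"]
    return T@M[:3,3]+st["tool_pos"],T@M[:3,:3]
def pt(f,uv,z,st=None):
    C,W=cam(f,st);uv=np.atleast_2d(np.float64(uv)).reshape(-1,1,2)
    K=np.array([[f["fx"],0,f["cx"]],[0,f["fy"],f["cy"]],[0,0,1.]])
    n=cv2.undistortPoints(uv,K,np.array([f["k1"],0,0,0])).reshape(-1,2)
    d=np.c_[n,np.ones(len(n))]@W.T
    return C+d*((z-C[2])/d[:,2])[:,None]
def go(st,x,y,z,tx=None):
    """mm shift in tool axes, and turn (deg, tool z) to have tool x at world angle tx (mod 180)"""
    q=st["tool_rot"];T=Ro.from_quat([q[1],q[2],q[3],q[0]]).as_matrix()
    d=T.T@(np.array([x,y,z])-st["tool_pos"])*1000
    a=np.degrees(np.arctan2(T[1,0],T[0,0]))
    tilt=np.degrees(np.cross(T[:,2],[0,0,-1]))@T
    print("d",d.round(1),"yaw",a.round(2),"turn",None if tx is None else round(-(((tx-a)+90)%180-90),2),"tiltfix",tilt.round(2))
E
python3 - <<'E'
import pickle
from h import *
d=pickle.load(open("f0.pkl","rb"))
seeds={"spindle":((228,298),.010,(640,300)),"dish":((308,264),.003,(534,343)),"long":((398,254),.003,(422,366)),"square":((497,281),.003,(292,356)),"peg":((570,312),.010,(185,350)),"mat":((430,340),.002,(365,285))}
for k,(uv,z,uv2) in seeds.items():
    for n,s in(("top",uv),("scene",uv2)):
        f=d[n];g=cv2.cvtColor(f["image"],cv2.COLOR_RGB2GRAY);s=np.array(s)*.7
        m=(g<70).astype(np.uint8);l,lab,stt,cc=cv2.connectedComponentsWithStats(m)
        b=lab==lab[int(s[1]),int(s[0])]
        c=max(cv2.findContours(b.astype(np.uint8),0,2)[0],key=cv2.contourArea)
        P=pt(f,cv2.convexHull(c).reshape(-1,2),z)[:,:2].astype(np.float32)*1000
        r=cv2.minAreaRect(P);print(k,n,np.round(r[0],1),np.round(r[1],1),round(r[2],1),int(b.sum()))
def crop(n,c,w,h,W,H):
    i=d[n]["image"][:,:,::-1];x,y=int(c[0]-w/2),int(c[1]-h/2)
    return cv2.resize(i[y:y+h,x:x+w],(W,H),interpolation=cv2.INTER_CUBIC)
# stacks enlarged: top native x 245..355,y 225..285 ; scene native 195..320,y 160..220
a=crop("top",(300,250),120,45,800,300);b=crop("scene",(260,190),120,45,800,300)
cv2.imwrite("pics/c1.png",np.vstack([a,b]))
cv2.imwrite("pics/c2.png",crop("top",(285,190),320,160,800,400))
E
```

```text
spindle top [570.3 336.1] [99.5 98. ] 65.8 1069
spindle scene [573.7 337.9] [ 94.7 100.4] 59.5 1105
dish top [640.  178.6] [67.7 69.7] 0.9 543
dish scene [632.9 181.6] [62.8 63.1] 23.2 575
long top [663.   10.5] [92.2 50.6] 0.9 692
long scene [654.7  13.2] [88.2 49.1] 0.3 837
square top [ 614.7 -171.8] [83.2 82.6] 8.2 968
square scene [ 606.5 -169.1] [75.9 79.3] 8.2 1100
peg top [ 567.4 -324.5] [67.  70.4] 88.6 676
peg scene [ 570.6 -322.3] [66.7 71.2] 88.6 764
mat top [463.9 -45.6] [259.3 110.4] 81.5 3279
mat scene [461.1 -43.1] [255.2 106.9] 81.7 2464
```

View pics/c1.png

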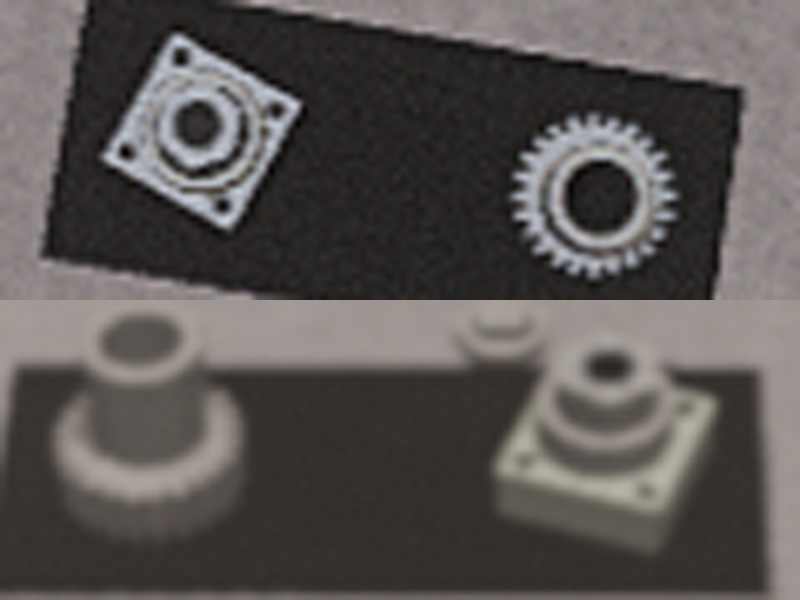

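View pics/c2.png

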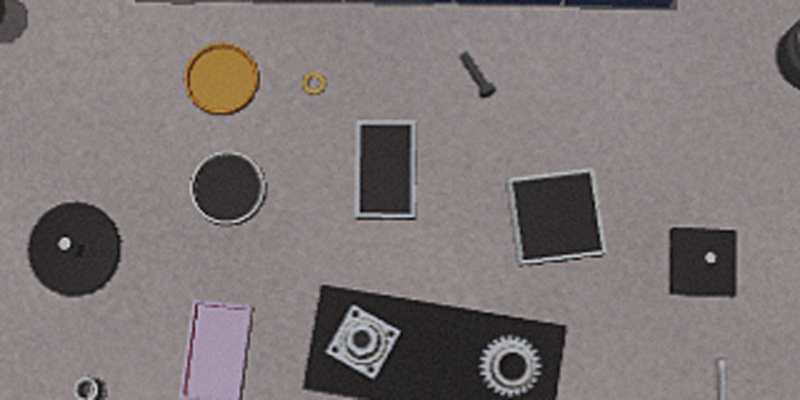

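The crops confirm the meant holders: the steel dish and steel long tray with black floors, not the orange or pink ones. The nut bore is at top-crop (199,125), and the sleeve top at (600,196). The flange corners are at (177,35), (302,102), (232,232) and (103,157).

Run:
```python
import pickle
from h import *
from plant import manip
d=pickle.load(open("f0.pkl","rb"))
T=lambda p:(np.array(p)/6.6667+[240,227]-.43)
S=lambda p:(np.array(p)/6.6667+[200,167]-.43)
m=.002
for n,t,s,z in(("nut",(199,125),(607,67),.05),("sleeve",(600,196),(142,40),.06)):
    print(n,pt(d["top"],T(t),m+z)[0]*1000,pt(d["scene"],S(s),m+z)[0]*1000)
print("gear",pt(d["top"],T((595,195)),m+.02)*1000)
P=pt(d["top"],T([(177,35),(302,102),(232,232),(103,157)]),m+.02)[:,:2]*1000
print(P,P.mean(0),cv2.minAreaRect(P.astype(np.float32)))
s=manip.state();go(s,.47,.02,.20,0)
```

```text
nut [477.60281941  28.97484039  52.        ] [472.87760073  32.14180435  52.        ]
sleeve [ 452.92753907 -120.438767     62.        ] [ 448.9668567  -117.29683786   62.        ]
gear [[ 455.59587423 -122.01286671   22.        ]]
[[514.42828461  39.13022756]
 [489.44749359  -9.39652226]
 [439.2181015   16.47160679]
 [466.94218986  66.46256112]] [477.50901739  28.1669683 ] ((477.4128723144531, 28.935741424560547), (57.13690185546875, 56.499107360839844), 62.751529693603516)
d [ 459.5 -523.9   11.5] yaw 14.77 turn 14.77 tiltfix [-0.11 -0.01 -0.  ]
```

>>> {"name": "play_rows", "arguments": {"commands": [[10,0,-30,0,0,0],[20,-10,-30,0,0,0],[20,-20,-25,0,0,0],[27,-29,0,0,0,0],[27,-29,0,0,0,0]]}}

```text
time: 0.52
tool_pos: [0.238, -0.4926, 0.2987]
tool_rot: [0.002, 0.992, 0.128, 0.0]
contact_force: [0.9, 0.9, 0.5]
gripper_width: 0.999
grasp_force: 0.0
```

>>> {"name": "play_rows", "arguments": {"commands": [[27,-29,0,0,0,0],[27,-29,0,0,0,0],[27,-29,0,0,0,0],[27,-29,0,0,0,0],[27,-29,0,0,0,0]]}}

```text
time: 0.93
tool_pos: [0.3313, -0.3161, 0.296]
tool_rot: [-0.0, 0.992, 0.128, -0.0]
contact_force: [0.7, 0.2, 0.6]
gripper_width: 1.004
grasp_force: 0.0
```

>>> {"name": "play_rows", "arguments": {"commands": [[27,-29,0,0,0,0],[27,-29,0,0,0,0],[27,-29,0,0,0,0],[27,-29,0,0,0,0],[27,-29,0,0,0,0]]}}

```text
time: 1.35
tool_pos: [0.4249, -0.1415, 0.2962]
tool_rot: [0.0, 0.992, 0.128, 0.0]
contact_force: [0.4, 0.4, 1.1]
gripper_width: 0.997
grasp_force: 0.0
```

>>> {"name": "play_rows", "arguments": {"commands": [[20,-20,0,0,0,0],[10,-10,0,0,0,0],[0,0,0,0,0,0],[0,0,0,0,0,0]]}}

```text
time: 1.68
tool_pos: [0.4458, -0.1063, 0.296]
tool_rot: [-0.0, 0.992, 0.129, -0.001]
contact_force: [-0.1, 0.6, -0.1]
gripper_width: 0.995
grasp_force: 0.0
```

```bash
cat > w.py <<'E'
import pickle,sys
from plant import manip,imaging
from h import *
def wrist(name):
    st=manip.state();f=imaging.grab_frame("wrist");pickle.dump((st,f),open(name+".pkl","wb"))
    cv2.imwrite(f"pics/{name}.png",cv2.resize(f["image"][:,:,::-1],(784,588),interpolation=cv2.INTER_CUBIC))
    print(st["time"],st["tool_pos"].round(4),st["contact_force"].round(1));return st,f
if __name__=="__main__": st,f=wrist(sys.argv[1]);go(st,.463,-.045,.30,0);print(f["mount"],f["fx"],f["cx"],f["cy"],f["k1"])
E
python3 w.py w1
```

```text
1.6833 [ 0.4458 -0.1063  0.296 ] [-0.1  0.6 -0.1]
d [ 32.3 -54.8  -4. ] yaw 14.88 turn 14.88 tiltfix [-0.02  0.07 -0.  ]
[[ 3.32869351e-04 -9.50642556e-01 -3.10287962e-01  7.96891996e-02]
 [ 9.99999415e-01  6.35847464e-04 -8.75298226e-04  5.82128842e-04]
 [ 1.02939156e-03 -3.10287489e-01  9.50642211e-01 -1.61481925e-01]
 [ 0.00000000e+00  0.00000000e+00  0.00000000e+00  1.00000000e+00]] 345.10987744938063 281.65118806372345 216.36986430098 -0.06610497861303613
```

View pics/w1.png

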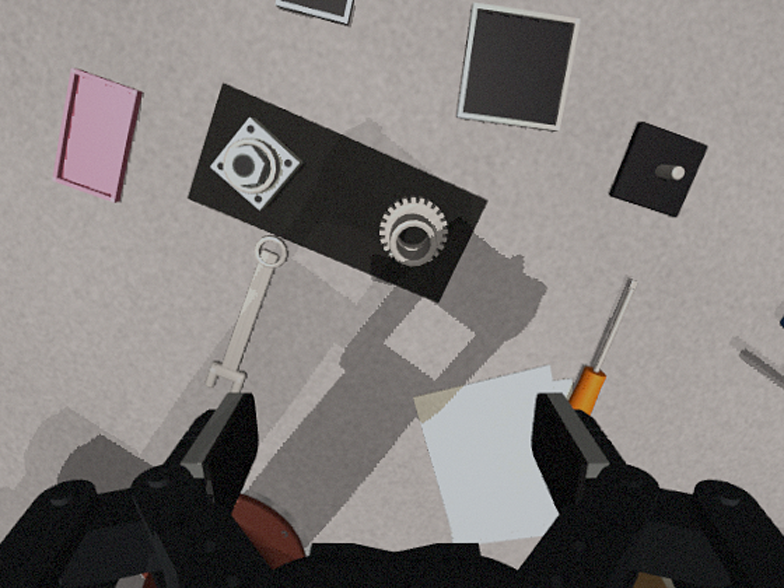

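The wrist view (784x588) shows the nut at (246,166), sleeve top about (410,243), square tray around (518,67) and peg base around (660,170). Next I'll enlarge the two stacks to get the nut flats.

Run:
```python
import pickle
from h import *
st,f=pickle.load(open("w1.pkl","rb"))
i=f["image"][:,:,::-1]
a=cv2.resize(i[88:138,150:200],(400,400),interpolation=cv2.INTER_CUBIC);b=cv2.resize(i[140:190,270:320],(400,400),interpolation=cv2.INTER_CUBIC)
cv2.imwrite("pics/c3.png",np.hstack([a,b]))
p=lambda q,z:pt(f,np.array(q)/1.4-.15,z,st)[:,:2]*1000
for n,q,z in(("sq",[(474,5),(579,19),(558,130),(459,115)],.01),("peg",[(642,123),(707,147),(679,216),(612,194)],.01),("fl",[(250,118),(300,162),(261,209),(211,165)],.022)):
    P=p(q,z).astype(np.float32);print(n,P.mean(0),cv2.minAreaRect(P))
print(p([(246,166)],.052),p([(410,243)],.062))
```

```text
sq [ 612.93054 -171.10014] ((612.9824829101562, -170.9587860107422), (90.93704986572266, 89.63694763183594), 8.24062728881836)
peg [ 567.4395  -325.87936] ((567.5834350585938, -325.8136291503906), (70.49971008300781, 65.90939331054688), 88.95846557617188)
fl [477.74304   28.201988] ((477.99481201171875, 28.519248962402344), (56.920875549316406, 55.24544906616211), 62.181968688964844)
[[477.38093258  27.53035926]] [[ 451.81321895 -118.10719402]]
```

View pics/c3.png

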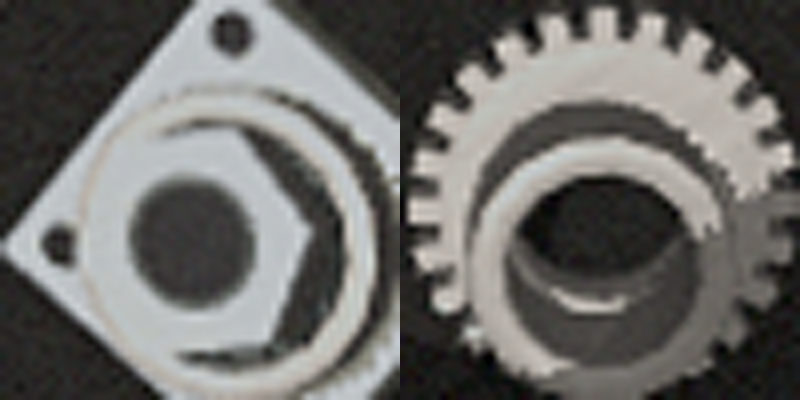

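Run:
```python
import pickle
from h import *
st,f=pickle.load(open("w1.pkl","rb"))
print(pt(f,(294.4,173.3),.062,st)*1000, pt(f,(150+192/8-.44,88+242/8-.44),.052,st)*1000,st["joint_pos"])
go(st,.4515,-.1185,.05);go(st,.4515,-.1185,.15)
```

```text
[[ 452.45693096 -119.96573816   62.        ]] [[477.48247368  29.89963606  52.        ]] [-3.96323767e-01 -3.93911530e-01  1.86815899e+00 -4.79800848e-04
  1.66841462e+00  9.14749162e-01]
d [  2.6  13.3 246. ] yaw 14.88 turn None tiltfix [-0.02  0.07 -0.  ]
d [  2.5  13.3 146. ] yaw 14.88 turn None tiltfix [-0.02  0.07 -0.  ]
```

>>> {"name": "play_rows", "arguments": {"commands": [[3,14,20,0,0,0],[0,0,40,0,0,0],[0,0,40,0,0,0],[0,0,40,0,0,0],[0,0,25,0,0,0]]}}

```text
time: 2.15
tool_pos: [0.4496, -0.12, 0.1269]
tool_rot: [-0.001, 0.992, 0.127, -0.002]
contact_force: [0.0, 0.7, 0.6]
gripper_width: 0.998
grasp_force: 0.0
```

>>> {"name": "play_rows", "arguments": {"commands": [[0,0,25,0,0,0],[0,0,25,0,0,0],[0,0,20,0,0,0],[0,0,10,0,0,0],[0,0,0,0,0,0]]}}

```text
time: 2.57
tool_pos: [0.4499, -0.1197, 0.0487]
tool_rot: [-0.001, 0.992, 0.128, -0.002]
contact_force: [-1.1, -0.0, 0.2]
gripper_width: 0.999
grasp_force: 0.0
```

>>> {"name": "play_rows", "arguments": {"commands": [[0,0,0,0,0,0],[0,0,0,0,0,0],[0,0,0,0,0,0],[0,0,0,0,0,0],[0,0,0,0,0,0]], "hand": 30}}

```text
time: 2.98
tool_pos: [0.4532, -0.1199, 0.0527]
tool_rot: [0.001, 0.992, 0.129, 0.001]
contact_force: [0.0, 0.3, -0.6]
gripper_width: 0.354
grasp_force: 0.0
```

>>> {"name": "play_rows", "arguments": {"commands": [[0,0,0,0,0,0],[0,0,0,0,0,0],[0,0,0,0,0,0]]}}

```text
time: 3.23
tool_pos: [0.4525, -0.1196, 0.0516]
tool_rot: [0.0, 0.992, 0.129, 0.0]
contact_force: [-0.3, -0.1, -0.2]
gripper_width: 0.353
grasp_force: 0.0
```

The fingers closed to 30 mm on nothing, so I'll look.

```bash
python3 w.py w2
```

```text
3.2333 [ 0.4525 -0.1196  0.0516] [-0.3 -0.1 -0.2]
d [  29.2  -69.4 -248.4] yaw 14.78 turn 14.78 tiltfix [ 0.01 -0.01  0.  ]
[[ 3.31696629e-04 -9.50642049e-01 -3.10289517e-01  7.96890351e-02]
 [ 9.99999415e-01  6.34688097e-04 -8.75520258e-04  5.81467549e-04]
 [ 1.02924344e-03 -3.10289045e-01  9.50641704e-01 -1.61481476e-01]
 [ 0.00000000e+00  0.00000000e+00  0.00000000e+00  1.00000000e+00]] 345.10987744938063 281.65118806372345 216.36986430098 -0.06610497861303613
```

View pics/w2.png

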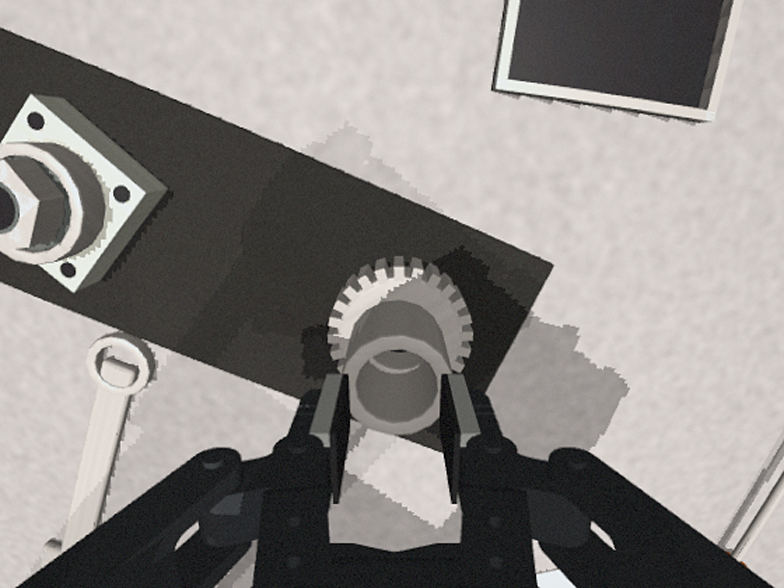

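Run:
```python
import pickle
from h import *
st,f=pickle.load(open("w2.pkl","rb"))
print(pt(f,np.array((398,385))/1.4,.062,st)*1000, pt(f,np.array((400,328))/1.4,.022,st)*1000, st["gripper_width"],st["tool_pos"])
# project tool-frame points: pads
M=np.linalg.inv(f["mount"])
for y in(.015,.02,.0213):
  for z in(-.005,.014):
    for x in(-.011,.011):
      c=M@[x,y,z,1];s=c[:2]/c[2];s=s*(1+f["k1"]*(s@s));print(y,z,x,(np.array([f["fx"]*s[0]+f["cx"],f["fy"]*s[1]+f["cy"]])*1.4).round())
i=f["image"][:,:,::-1];cv2.imwrite("pics/c4.png",cv2.resize(i[220:370,210:360],(600,600),interpolation=cv2.INTER_CUBIC))
```

```text
[[ 453.18318709 -121.17571023   62.        ]] [[ 459.1835809  -120.71325172   22.        ]] 0.35276129065623396 [ 0.45252417 -0.11955186  0.05164175]
0.015 -0.005 -0.011 [434. 405.]
0.015 -0.005 0.011 [436. 350.]
0.015 0.014 -0.011 [430. 381.]
0.015 0.014 0.011 [432. 331.]
0.02 -0.005 -0.011 [448. 405.]
0.02 -0.005 0.011 [450. 350.]
0.02 0.014 -0.011 [443. 381.]
0.02 0.014 0.011 [445. 331.]
0.0213 -0.005 -0.011 [451. 405.]
0.0213 -0.005 0.011 [453. 350.]
0.0213 0.014 -0.011 [446. 381.]
0.0213 0.014 0.011 [448. 331.]
```

View pics/c4.png

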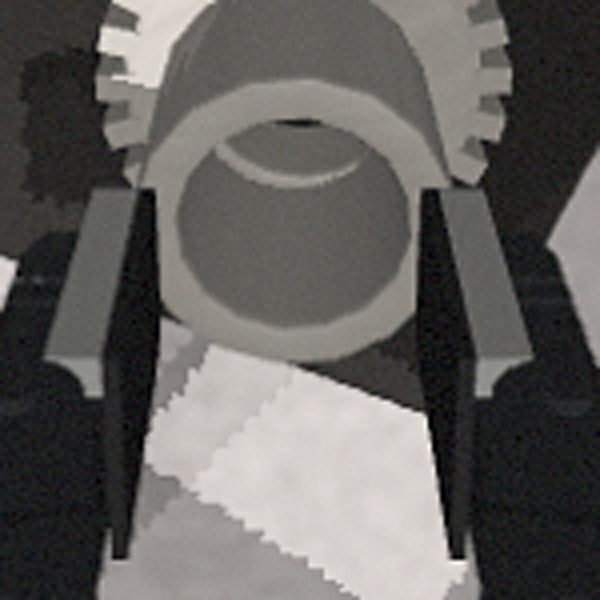

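>>> {"name": "play_rows", "arguments": {"commands": [[0,0,0,0,0,0],[0,0,0,0,0,0],[0,0,0,0,0,0],[0,0,0,0,0,0]], "hand": 15}}

```text
time: 3.62
tool_pos: [0.4524, -0.1196, 0.0515]
tool_rot: [-0.0, 0.992, 0.129, -0.0]
contact_force: [0.4, 0.2, -0.0]
gripper_width: 0.173
grasp_force: 0.0
```

```bash
python3 w.py w3|head -1; python3 -c "
import cv2,pickle
st,f=pickle.load(open('w3.pkl','rb'));g=f['image'][:,:,::-1]
cv2.imwrite('pics/c5.png',cv2.resize(g[170:420,160:410],(600,600)))"
```

```text
3.6167 [ 0.4524 -0.1196  0.0515] [ 0.4  0.2 -0. ]
```

View pics/c5.png

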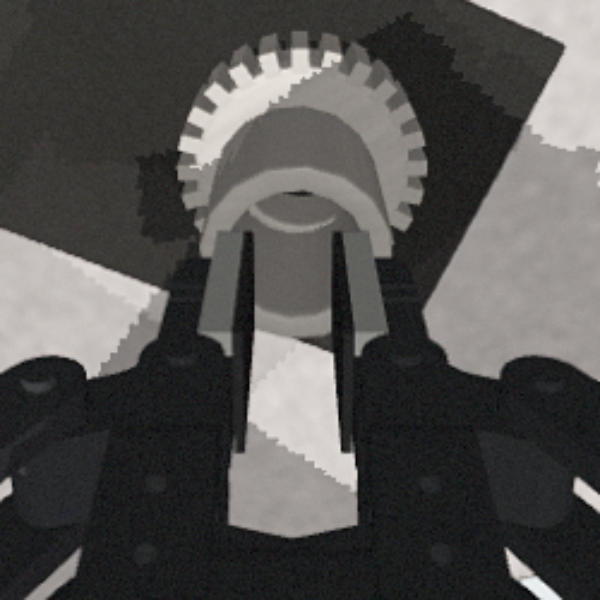

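The pads are drawn over the sleeve top, so the fingertips are above it. The geometry puts the tips about 16 mm behind the TCP, not 14 mm ahead. I'll check nose_length.

Run:
```python
from plant import manip
print([a for a in dir(manip) if a[0]!='_'],manip.nose_length)
s=manip.state();print(s["joint_pos"],s["tool_pos"],s["tool_rot"])
```

```text
['IKError', 'job_done', 'nose_length', 'state'] 0.014
[-4.17624915e-01 -1.72992499e-01  2.10910745e+00  2.24022284e-05
  1.20559634e+00  8.95367262e-01] [ 0.45241996 -0.11956727  0.05146594] [-3.97667871e-05  9.91704137e-01  1.28541436e-01 -4.52393750e-05]
```

>>> {"name": "play_rows", "arguments": {"commands": [[1,1,0,0,0,0],[0,0,0,0,0,0],[0,0,0,0,0,0],[0,0,0,0,0,0],[0,0,0,0,0,0]], "hand": 80}}

```text
time: 4.08
tool_pos: [0.4537, -0.1203, 0.0515]
tool_rot: [-0.0, 0.992, 0.129, -0.0]
contact_force: [-0.4, 0.3, 0.7]
gripper_width: 0.873
grasp_force: 0.0
```

>>> {"name": "play_rows", "arguments": {"commands": [[0,0,5,0,0,0],[0,0,5,0,0,0],[0,0,4,0,0,0],[0,0,0,0,0,0],[0,0,0,0,0,0]]}}

```text
time: 4.5
tool_pos: [0.4531, -0.1201, 0.0368]
tool_rot: [-0.0, 0.992, 0.129, -0.001]
contact_force: [0.1, -0.6, 0.4]
gripper_width: 0.939
grasp_force: 0.0
```

>>> {"name": "play_rows", "arguments": {"commands": [[0,0,0,0,0,0],[0,0,0,0,0,0],[0,0,0,0,0,0],[0,0,0,0,0,0],[0,0,0,0,0,0]], "hand": 30}}

```text
time: 4.92
tool_pos: [0.454, -0.1202, 0.0383]
tool_rot: [-0.0, 0.992, 0.129, 0.0]
contact_force: [-1.9, 1.5, 3.5]
gripper_width: 0.42
grasp_force: 59.6
```

```bash
python3 w.py w4|head -1; python3 -c "
import cv2,pickle
st,f=pickle.load(open('w4.pkl','rb'));g=f['image'][:,:,::-1];print(st['gripper_width'],st['grasp_force'])
cv2.imwrite('pics/c6.png',cv2.resize(g[170:420,160:410],(600,600)))"
```

```text
4.9167 [ 0.454  -0.1202  0.0383] [-1.9  1.5  3.5]
0.41965442614248805 59.60272558964789
```

View pics/c6.png

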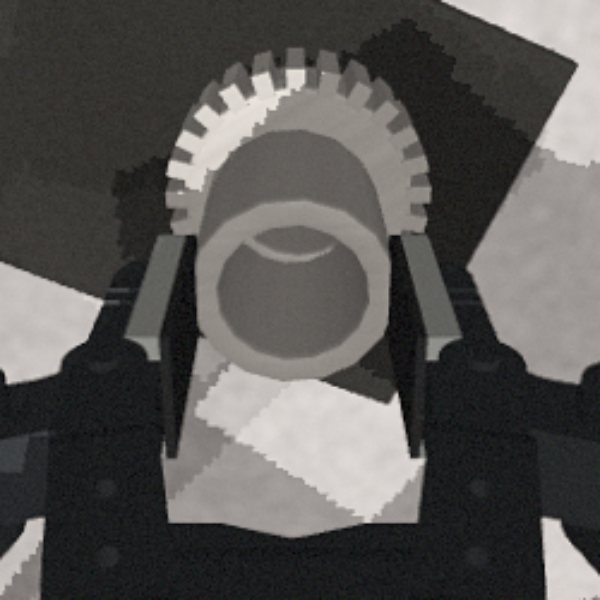

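Gripped (60 N), but the tips reach only about 6 mm down the sleeve. The evidence puts the tips about 17 mm above the TCP, so I'll regrip 15 mm lower while watching the force.

>>> {"name": "play_rows", "arguments": {"commands": [[0,0,0,0,0,0],[0,0,0,0,0,0],[0,0,0,0,0,0],[0,0,5,0,0,0],[0,0,5,0,0,0]], "hand": 70}}

```text
time: 5.38
tool_pos: [0.4538, -0.1204, 0.0272]
tool_rot: [0.0, 0.992, 0.129, 0.0]
contact_force: [-0.1, 0.3, -0.2]
gripper_width: 0.819
grasp_force: 0.0
```

>>> {"name": "play_rows", "arguments": {"commands": [[0,0,5,0,0,0],[0,0,0,0,0,0],[0,0,0,0,0,0]]}}

```text
time: 5.63
tool_pos: [0.453, -0.12, 0.0216]
tool_rot: [-0.0, 0.992, 0.129, -0.001]
contact_force: [-0.2, -0.1, 0.6]
gripper_width: 0.819
grasp_force: 0.0
```

>>> {"name": "play_rows", "arguments": {"commands": [[0,0,0,0,0,0],[0,0,0,0,0,0],[0,0,0,0,0,0],[0,0,0,0,0,0],[0,0,0,0,0,0]], "hand": 25}}

```text
time: 6.05
tool_pos: [0.4543, -0.1205, 0.0232]
tool_rot: [0.0, 0.992, 0.129, 0.001]
contact_force: [0.6, -0.4, 3.0]
gripper_width: 0.435
grasp_force: 60.6
```

Run:
```python
from h import *
from plant import manip
s=manip.state();print(s["gripper_width"],s["grasp_force"],s["contact_force"],s["tool_pos"],s["joint_pos"])
go(s,s["tool_pos"][0],s["tool_pos"][1],.1);go(s,.568,-.325,.1)
```

```text
0.4354832257318565 60.62968784943223 [ 0.62745063 -0.35584844  3.04206531] [ 0.45425751 -0.12047825  0.02315289] [-4.17886579e-01 -1.23414389e-01  2.11929474e+00  1.47868337e-04
  1.14438535e+00  8.95062265e-01]
d [  0.1   0.1 -76.8] yaw 14.77 turn None tiltfix [ 0.04 -0.06  0.  ]
d [ 57.9 226.8 -76.6] yaw 14.77 turn None tiltfix [ 0.04 -0.06  0.  ]
```

>>> {"name": "play_rows", "arguments": {"commands": [[0,0,-10,0,0,0],[0,0,-20,0,0,0],[0,0,-25,0,0,0],[0,0,-22,0,0,0],[5,20,0,0,0,0]]}}

```text
time: 6.47
tool_pos: [0.4654, -0.1378, 0.1046]
tool_rot: [0.001, 0.992, 0.13, 0.003]
contact_force: [0.9, -1.1, -1.4]
gripper_width: 0.438
grasp_force: 60.6
```

>>> {"name": "play_rows", "arguments": {"commands": [[8,30,0,0,0,0],[9,37,0,0,0,0],[9,37,0,0,0,0],[9,37,0,0,0,0],[9,33,0,0,0,0]]}}

```text
time: 6.88
tool_pos: [0.5508, -0.2973, 0.0994]
tool_rot: [-0.0, 0.992, 0.128, -0.0]
contact_force: [0.8, -0.0, -1.6]
gripper_width: 0.44
grasp_force: 60.6
```

>>> {"name": "play_rows", "arguments": {"commands": [[6,20,0,0,0,0],[3,13,0,0,0,0],[0,0,0,0,0,0],[0,0,0,0,0,0],[0,0,0,0,0,0]]}}

```text
time: 7.3
tool_pos: [0.5669, -0.324, 0.0991]
tool_rot: [-0.001, 0.992, 0.129, -0.001]
contact_force: [-0.2, 0.6, -2.4]
gripper_width: 0.437
grasp_force: 60.6
```

Run:
```python
from w import *
s,f=wrist("w5");print(s["gripper_width"],s["grasp_force"])
go(s,.568,-.325,.012)
g=f["image"][:,:,::-1].copy()
# predicted peg top and base corners
M=np.linalg.inv(f["mount"])
cv2.imwrite('pics/c7.png',cv2.resize(g[150:420,120:440],(711,600)))
```

```text
7.3 [ 0.5669 -0.324   0.0991] [-0.2  0.6 -2.4]
0.43734495361810855 60.60825292021036
d [ 0.8  1.4 87.1] yaw 14.79 turn None tiltfix [-0.08  0.05 -0.  ]
```

View pics/c7.png

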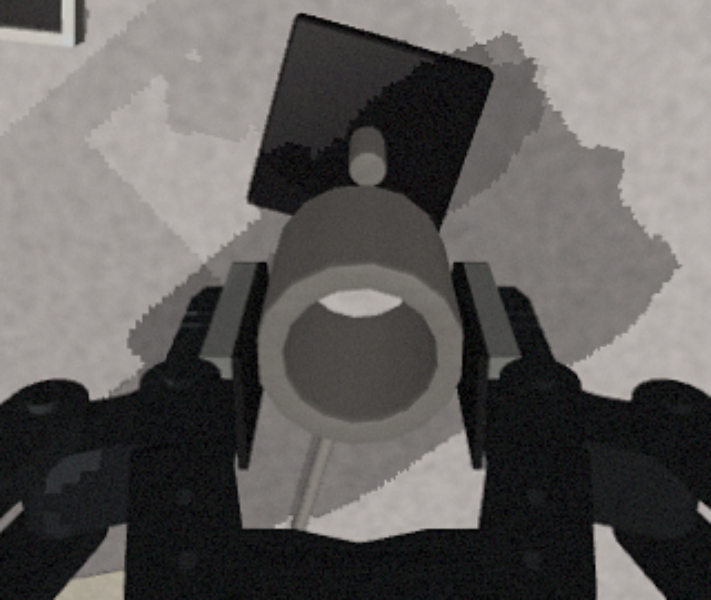

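Sleeve gripped upright. The peg top shows at crop (368,170) and the sleeve top centre at (360,352). Next I'll compute the offset between them.

Run:
```python
import pickle
from h import *
s,f=pickle.load(open("w5.pkl","rb"))
N=lambda u,v:(120+u/2.222-.28,150+v/2.222-.28)
peg=pt(f,N(368,170),.04,s)[0];base=pt(f,[N(298,15),N(493,72),N(250,204)],.01,s)
for zt in(-.030,-.035,-.039):
    slv=pt(f,N(360,352),s["tool_pos"][2]-zt,s)[0];print("sleeve",slv*1000)
print(peg*1000,base*1000,(base[1]+base[2])/2*1000)
```

```text
sleeve [ 561.49312278 -326.02220285  129.0783617 ]
sleeve [ 564.64541332 -325.20021936  134.0783617 ]
sleeve [ 567.16724575 -324.54263256  138.0783617 ]
[ 568.25129128 -326.55805173   40.        ] [[ 603.8819776  -293.63178596   10.        ]
 [ 602.11613448 -360.9037727    10.        ]
 [ 534.90147497 -292.62985062   10.        ]] [ 568.50880473 -326.76681166   10.        ]
```

>>> {"name": "play_rows", "arguments": {"commands": [[1,3,10,0,0,0],[0,0,20,0,0,0],[0,0,20,0,0,0],[0,0,15,0,0,0],[0,0,8,0,0,0]]}}

```text
time: 7.77
tool_pos: [0.5676, -0.3259, 0.0231]
tool_rot: [-0.002, 0.992, 0.129, -0.002]
contact_force: [-1.1, 1.1, -2.3]
gripper_width: 0.436
grasp_force: 60.6
```

>>> {"name": "play_rows", "arguments": {"commands": [[0,0,5,0,0,0],[0,0,4,0,0,0],[0,0,2,0,0,0],[0,0,0,0,0,0],[0,0,0,0,0,0]]}}

```text
time: 8.18
tool_pos: [0.57, -0.3281, 0.0165]
tool_rot: [0.001, 0.992, 0.129, 0.001]
contact_force: [-1.1, -0.7, -2.3]
gripper_width: 0.44
grasp_force: 60.6
```

>>> {"name": "play_rows", "arguments": {"commands": [[0,0,1,0,0,0],[0,0,1,0,0,0],[0,0,1,0,0,0],[0,0,0,0,0,0],[0,0,0,0,0,0]]}}

```text
time: 8.6
tool_pos: [0.5693, -0.3276, 0.0125]
tool_rot: [-0.0, 0.992, 0.129, -0.0]
contact_force: [-1.1, 0.9, -2.1]
gripper_width: 0.441
grasp_force: 60.6
```

>>> {"name": "play_rows", "arguments": {"commands": [[0,0,1,0,0,0],[0,0,0,0,0,0],[0,0,0,0,0,0]]}}

```text
time: 8.85
tool_pos: [0.5693, -0.3276, 0.0114]
tool_rot: [-0.0, 0.992, 0.128, -0.0]
contact_force: [0.2, 0.7, -2.1]
gripper_width: 0.442
grasp_force: 60.6
```

>>> {"name": "play_rows", "arguments": {"commands": [[0,0,1,0,0,0],[0,0,0,0,0,0],[0,0,0,0,0,0]]}}

```text
time: 9.1
tool_pos: [0.5693, -0.3276, 0.0104]
tool_rot: [-0.0, 0.992, 0.129, -0.0]
contact_force: [-0.6, -0.4, -1.4]
gripper_width: 0.439
grasp_force: 60.6
```

>>> {"name": "play_rows", "arguments": {"commands": [[0,0,1,0,0,0],[0,0,0,0,0,0],[0,0,0,0,0,0]]}}

```text
time: 9.35
tool_pos: [0.5693, -0.3276, 0.0094]
tool_rot: [-0.0, 0.992, 0.129, -0.0]
contact_force: [0.4, 0.2, -1.2]
gripper_width: 0.442
grasp_force: 60.6
```

>>> {"name": "play_rows", "arguments": {"commands": [[0,0,1,0,0,0],[0,0,0,0,0,0],[0,0,0,0,0,0]]}}

```text
time: 9.6
tool_pos: [0.5695, -0.3277, 0.0092]
tool_rot: [0.0, 0.992, 0.129, -0.0]
contact_force: [-2.3, 1.2, 3.9]
gripper_width: 0.442
grasp_force: 61.1
```

>>> {"name": "play_rows", "arguments": {"commands": [[0,0,-1,0,0,0],[0,0,0,0,0,0],[0,0,0,0,0,0],[0,0,0,0,0,0],[0,0,0,0,0,0]], "hand": 70}}

```text
time: 10.02
tool_pos: [0.5694, -0.3277, 0.0094]
tool_rot: [0.0, 0.992, 0.129, 0.0]
contact_force: [0.2, 0.1, 0.7]
gripper_width: 0.819
grasp_force: 0.0
```

>>> {"name": "play_rows", "arguments": {"commands": [[0,0,-10,0,0,0],[0,0,-30,0,0,0],[0,0,-40,0,0,0],[0,0,-30,0,0,0],[-9,-36,-10,0,0,0]]}}

```text
time: 10.43
tool_pos: [0.5562, -0.3011, 0.1381]
tool_rot: [0.006, 0.992, 0.127, 0.005]
contact_force: [-0.0, 0.8, 2.7]
gripper_width: 0.824
grasp_force: 0.0
```

>>> {"name": "play_rows", "arguments": {"commands": [[-10,-39,0,0,0,0],[-10,-39,0,0,0,0],[-10,-39,0,0,0,0],[-10,-39,0,0,0,0],[-8,-37,0,0,0,0]]}}

```text
time: 10.85
tool_pos: [0.4546, -0.1193, 0.1301]
tool_rot: [0.0, 0.992, 0.128, 0.0]
contact_force: [0.5, -0.0, 0.7]
gripper_width: 0.82
grasp_force: 0.0
```

>>> {"name": "play_rows", "arguments": {"commands": [[0,0,0,0,0,0],[0,0,0,0,0,0],[0,0,0,0,0,0]]}}

```text
time: 11.1
tool_pos: [0.4564, -0.121, 0.1305]
tool_rot: [0.001, 0.992, 0.129, 0.001]
contact_force: [1.1, -0.1, -0.1]
gripper_width: 0.818
grasp_force: 0.0
```

```bash
cat >> w.py <<'E'
def project(f,st,X):
    C,W=cam(f,st);c=(np.asarray(X)-C)@W;s=c[:2]/c[2];s=s*(1+f["k1"]*(s@s));return np.array([f["fx"]*s[0]+f["cx"],f["fy"]*s[1]+f["cy"]])
def blob(f,st,X,mask):
    """convex hull world-projectable contour of mask component at/near world point X"""
    u,v=project(f,st,X);n,lab,sb,cc=cv2.connectedComponentsWithStats(mask.astype(np.uint8))
    big=[i for i in range(1,n) if sb[i,4]>60];i=min(big,key=lambda i:np.hypot(*(np.argwhere(lab==i)-[v,u]).T).min())
    c=max(cv2.findContours((lab==i).astype(np.uint8),cv2.RETR_EXTERNAL,cv2.CHAIN_APPROX_NONE)[0],key=cv2.contourArea)
    return c.reshape(-1,2),sb[i]
E
python3 - <<'E'
from w import *
s,f=wrist("w6");g=cv2.cvtColor(f["image"],cv2.COLOR_RGB2GRAY)
t=f["image"][...,:].max(2)
c,sb=blob(f,s,(.455+.026,-.121,.024),g>105);print(sb)
P=pt(f,c,.024,s)[:,:2].astype(np.float32)*1000
print(cv2.minEnclosingCircle(P),cv2.fitEllipse(cv2.convexHull(P)))
print(project(f,s,(.455,-.121,.024)),s["gripper_width"])
cv2.imwrite("pics/c8.png",np.hstack([cv2.resize(f["image"][:,:,::-1],(560,420)),cv2.resize(cv2.cvtColor((g>105).astype(np.uint8)*255,cv2.COLOR_GRAY2BGR),(240,180)).repeat(1,0) if 0 else np.zeros((420,1,3),np.uint8)]))
E
```

```text
11.1 [ 0.4564 -0.121   0.1305] [ 1.1 -0.1 -0.1]
[ 244  171   75   73 2775]
((455.85113525390625, -121.12751007080078), 30.79608917236328) ((455.8913269042969, -121.12976837158203), (60.97400665283203, 61.20136642456055), 110.53607177734375)
[280.5963031  209.01804525] 0.8179794758085711
```

>>> {"name": "play_rows", "arguments": {"commands": [[0,0,30,0,0,0],[0,0,35,0,0,0],[0,0,30,0,0,0],[0,0,20,0,0,0],[0,0,5,0,0,0]], "hand": 80}}

```text
time: 11.57
tool_pos: [0.4533, -0.1206, 0.0055]
tool_rot: [-0.002, 0.992, 0.128, -0.003]
contact_force: [-1.1, 0.1, -0.0]
gripper_width: 0.939
grasp_force: 0.0
```

>>> {"name": "play_rows", "arguments": {"commands": [[0,0,4,0,0,0],[0,0,3,0,0,0],[0,0,3,0,0,0],[0,0,0,0,0,0],[0,0,0,0,0,0]]}}

```text
time: 11.98
tool_pos: [0.4568, -0.1212, 0.0006]
tool_rot: [0.001, 0.992, 0.128, 0.001]
contact_force: [-0.5, 0.2, -0.2]
gripper_width: 0.937
grasp_force: 0.0
```

Run:
```python
from w import *
s,f=wrist("w7");print(s["gripper_width"])
cv2.imwrite("pics/c8.png",cv2.resize(f["image"][170:420,130:430,::-1],(720,600),interpolation=cv2.INTER_CUBIC))
```

```text
11.9833 [ 0.4568 -0.1212  0.0006] [-0.5  0.2 -0.2]
0.9366412725606171
```

View pics/c8.png

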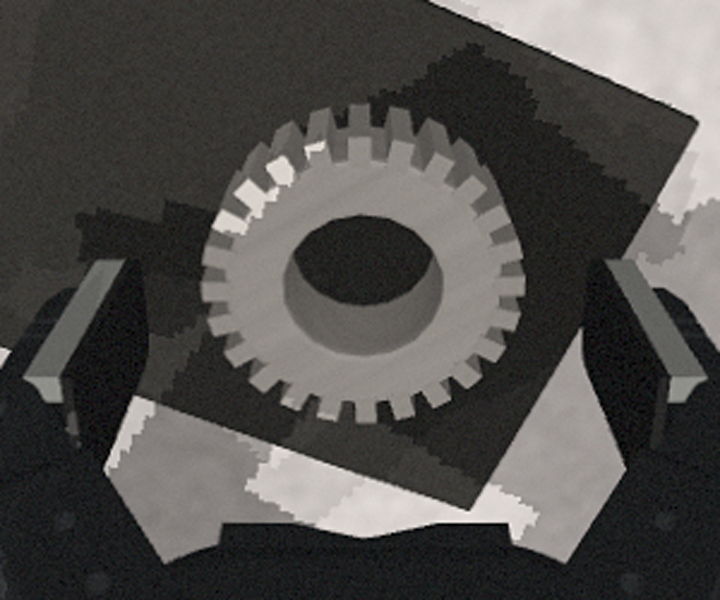

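Closing here would put the tips at about gear-top height, so I'll go 14 mm lower in watched steps.

>>> {"name": "play_rows", "arguments": {"commands": [[0,0,5,0,0,0],[0,0,5,0,0,0],[0,0,4,0,0,0],[0,0,0,0,0,0],[0,0,0,0,0,0]]}}

```text
time: 12.45
tool_pos: [0.4553, -0.1205, -0.0151]
tool_rot: [-0.0, 0.992, 0.129, -0.001]
contact_force: [-1.0, 0.7, -0.4]
gripper_width: 0.934
grasp_force: 0.0
```

>>> {"name": "play_rows", "arguments": {"commands": [[0,0,0,0,0,0],[0,0,0,0,0,0],[0,0,0,0,0,0],[0,0,0,0,0,0],[0,0,0,0,0,0]], "hand": 45}}

```text
time: 12.87
tool_pos: [0.4565, -0.1212, -0.0136]
tool_rot: [0.0, 0.992, 0.129, 0.001]
contact_force: [-2.5, -0.2, 5.8]
gripper_width: 0.695
grasp_force: 65.7
```

>>> {"name": "play_rows", "arguments": {"commands": [[0,0,-5,0,0,0],[0,0,-20,0,0,0],[0,0,-30,0,0,0],[0,0,-30,0,0,0],[0,0,-25,0,0,0]]}}

```text
time: 13.28
tool_pos: [0.4551, -0.1203, 0.0961]
tool_rot: [-0.0, 0.992, 0.129, -0.0]
contact_force: [1.2, -1.4, -3.6]
gripper_width: 0.69
grasp_force: 66.3
```

>>> {"name": "play_rows", "arguments": {"commands": [[9,-16,0,0,0,0],[15,-28,0,0,0,0],[18,-33,0,0,0,0],[18,-33,0,0,0,0],[18,-33,0,0,0,0]]}}

```text
time: 13.7
tool_pos: [0.4938, 0.0391, 0.0944]
tool_rot: [-0.0, 0.992, 0.128, -0.001]
contact_force: [0.6, -0.4, -3.3]
gripper_width: 0.695
grasp_force: 66.3
```

>>> {"name": "play_rows", "arguments": {"commands": [[18,-33,0,0,0,0],[18,-33,0,0,0,0],[18,-33,0,0,0,0],[18,-33,0,0,0,0],[18,-33,0,0,0,0]]}}

```text
time: 14.12
tool_pos: [0.5386, 0.2217, 0.094]
tool_rot: [0.0, 0.992, 0.129, -0.001]
contact_force: [1.5, -0.0, -3.4]
gripper_width: 0.692
grasp_force: 66.3
```

>>> {"name": "play_rows", "arguments": {"commands": [[18,-33,0,0,0,0],[18,-33,0,0,0,0],[15,-28,0,0,0,0],[9,-12,0,0,0,0],[0,0,0,0,0,0]]}}

```text
time: 14.53
tool_pos: [0.5701, 0.3407, 0.094]
tool_rot: [-0.0, 0.991, 0.13, -0.001]
contact_force: [-0.2, -0.6, -3.6]
gripper_width: 0.692
grasp_force: 66.3
```

>>> {"name": "play_rows", "arguments": {"commands": [[0,0,0,0,0,0],[0,0,0,0,0,0],[0,0,0,0,0,0]]}}

```text
time: 14.78
tool_pos: [0.57, 0.3365, 0.0946]
tool_rot: [0.0, 0.992, 0.128, -0.001]
contact_force: [0.6, -0.3, -3.1]
gripper_width: 0.69
grasp_force: 66.3
```

Run:
```python
from w import *
s,f=wrist("w8");print(s["gripper_width"],s["grasp_force"])
g=cv2.cvtColor(f["image"],cv2.COLOR_RGB2GRAY)
print(project(f,s,(.572,.337,.01)),project(f,s,(.572,.337,.045)))
go(s,.572,.337,.09)
cv2.imwrite("pics/c9.png",f["image"][:,:,::-1])
c,sb=blob(f,s,(.61,.337,.01),g<60);print(sb)
```

```text
14.7833 [0.57   0.3365 0.0946] [ 0.6 -0.3 -3.1]
0.6900034118276502 66.31607383489609
[281.10159655 212.75830229] [280.98899115 228.99889627]
d [ 2.1 -0.   4.6] yaw 14.71 turn None tiltfix [ 0.03  0.11 -0.  ]
[ 214  146  131  102 9069]
```

View pics/c9.png

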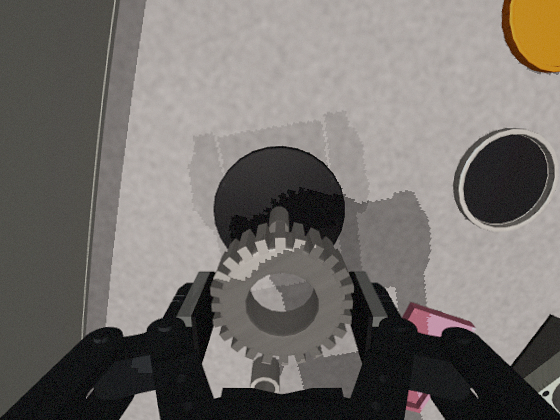

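The gear is held level. The black base's visible arc runs columns 214–345 with its top at row 146, and the spindle is at about (279,215). I'll fit the base circle numerically.

Run:
```python
from w import *
from scipy.optimize import least_squares
s,f=pickle.load(open("w8.pkl","rb"));g=cv2.cvtColor(f["image"],cv2.COLOR_RGB2GRAY)
c,sb=blob(f,s,(.61,.337,.01),g<75);c=c[c[:,1]<222];c=c[(c[:,1]>146)]
P=pt(f,c,.01,s)[:,:2]*1000
r=least_squares(lambda p:np.hypot(P[:,0]-p[0],P[:,1]-p[1])-p[2],[572,337,50],loss="soft_l1");print(r.x,np.abs(r.fun).mean(),len(c))
go(s,r.x[0]/1000,r.x[1]/1000,-.0085)
```

```text
[573.09899317 338.85878198  47.87061637] 3.0114342827051344 211
d [  3.8  -1.6 103.1] yaw 14.71 turn None tiltfix [ 0.03  0.11 -0.  ]
```

>>> {"name": "play_rows", "arguments": {"commands": [[3,0,10,0,0,0],[0,0,20,0,0,0],[0,0,15,0,0,0],[0,0,15,0,0,0],[0,0,15,0,0,0]]}}

```text
time: 15.25
tool_pos: [0.5731, 0.3378, 0.0184]
tool_rot: [0.0, 0.992, 0.128, -0.001]
contact_force: [-0.3, -0.5, -3.3]
gripper_width: 0.69
grasp_force: 66.3
```

>>> {"name": "play_rows", "arguments": {"commands": [[0,0,10,0,0,0],[0,0,8,0,0,0],[0,0,4,0,0,0],[0,0,0,0,0,0],[0,0,0,0,0,0]]}}

```text
time: 15.67
tool_pos: [0.5741, 0.3387, -0.0011]
tool_rot: [-0.0, 0.992, 0.129, 0.0]
contact_force: [-0.3, 0.6, -2.9]
gripper_width: 0.69
grasp_force: 66.3
```

>>> {"name": "play_rows", "arguments": {"commands": [[0,0,1,0,0,0],[0,0,1,0,0,0],[0,0,0,0,0,0],[0,0,0,0,0,0]]}}

```text
time: 16.0
tool_pos: [0.5739, 0.3386, -0.003]
tool_rot: [-0.0, 0.992, 0.129, 0.0]
contact_force: [0.1, 0.9, -4.2]
gripper_width: 0.694
grasp_force: 66.3
```

>>> {"name": "play_rows", "arguments": {"commands": [[0,0,1,0,0,0],[0,0,1,0,0,0],[0,0,1,0,0,0],[0,0,0,0,0,0],[0,0,0,0,0,0]]}}

```text
time: 16.42
tool_pos: [0.5735, 0.3384, -0.0067]
tool_rot: [0.0, 0.992, 0.129, -0.0]
contact_force: [0.4, 0.1, -3.6]
gripper_width: 0.692
grasp_force: 66.3
```

>>> {"name": "play_rows", "arguments": {"commands": [[0,0,1,0,0,0],[0,0,0,0,0,0],[0,0,0,0,0,0]]}}

```text
time: 16.67
tool_pos: [0.5737, 0.3385, -0.0074]
tool_rot: [-0.0, 0.992, 0.129, 0.0]
contact_force: [-0.4, -0.5, -2.8]
gripper_width: 0.693
grasp_force: 66.3
```

>>> {"name": "play_rows", "arguments": {"commands": [[0,0,1,0,0,0],[0,0,0,0,0,0],[0,0,0,0,0,0]]}}

```text
time: 16.92
tool_pos: [0.5738, 0.3385, -0.0076]
tool_rot: [0.0, 0.992, 0.129, -0.0]
contact_force: [-3.9, -2.0, 3.5]
gripper_width: 0.692
grasp_force: 67.2
```

>>> {"name": "play_rows", "arguments": {"commands": [[0,0,-1,0,0,0],[0,0,0,0,0,0],[0,0,0,0,0,0],[0,0,0,0,0,0],[0,0,0,0,0,0]], "hand": 80}}

```text
time: 17.33
tool_pos: [0.5739, 0.3386, -0.0074]
tool_rot: [-0.0, 0.992, 0.129, 0.0]
contact_force: [0.9, -0.2, -0.3]
gripper_width: 0.938
grasp_force: 0.0
```

>>> {"name": "play_rows", "arguments": {"commands": [[0,0,-10,0,0,0],[0,0,-30,0,0,0],[0,0,-40,0,0,0],[0,0,-40,0,0,0],[0,0,-40,0,0,0]]}}

```text
time: 17.75
tool_pos: [0.5734, 0.3383, 0.1547]
tool_rot: [-0.0, 0.992, 0.129, 0.0]
contact_force: [-0.6, 0.7, 0.6]
gripper_width: 0.935
grasp_force: 0.0
```

>>> {"name": "play_rows", "arguments": {"commands": [[-20,30,0,0,0,0],[-20,30,0,0,0,0],[-20,30,0,0,0,0],[-20,30,0,0,0,0],[-20,30,0,0,0,0]]}}

```text
time: 18.17
tool_pos: [0.5146, 0.1667, 0.1534]
tool_rot: [0.0, 0.992, 0.129, 0.001]
contact_force: [-0.1, -1.0, 0.5]
gripper_width: 0.937
grasp_force: 0.0
```

>>> {"name": "play_rows", "arguments": {"commands": [[-20,30,0,0,0,0],[-20,30,0,0,0,0],[-20,30,0,0,0,0],[-20,33,0,0,0,0],[0,0,0,0,0,0]]}}

```text
time: 18.58
tool_pos: [0.468, 0.0238, 0.1532]
tool_rot: [0.001, 0.992, 0.126, 0.0]
contact_force: [0.5, 0.6, -0.1]
gripper_width: 0.936
grasp_force: 0.0
```

>>> {"name": "play_rows", "arguments": {"commands": [[0,0,0,0,0,0],[0,0,0,0,0,0],[0,0,0,0,0,0]]}}

```text
time: 18.83
tool_pos: [0.4696, 0.0294, 0.153]
tool_rot: [-0.0, 0.992, 0.129, 0.0]
contact_force: [0.2, -0.5, 0.0]
gripper_width: 0.938
grasp_force: 0.0
```

Run:
```python
from w import *
s,f=wrist("w9");g=cv2.cvtColor(f["image"],cv2.COLOR_RGB2GRAY)
u,v=project(f,s,(.4775,.029,.054));print(u,v)
for th in(60,80,100):
    n,lab,sb,cc=cv2.connectedComponentsWithStats((g<th).astype(np.uint8))
    for i in range(1,n):
        if np.hypot(*(cc[i]-[u,v]))<20 and sb[i,4]>60:
            c=max(cv2.findContours((lab==i).astype(np.uint8),0,1)[0],key=cv2.contourArea)
            P=pt(f,c,.054,s)[:,:2].astype(np.float32)*1000
            print(th,sb[i],cc[i],cv2.fitEllipse(P))
print([int(x) for x in np.percentile(g[int(v)-30:int(v)+30,int(u)-30:int(u)+30],[5,25,50,75,95])])
np.set_printoptions(linewidth=250)
print(g[int(v)-32:int(v)+32:3,int(u)-36:int(u)+36:3])
```

```text
18.8333 [0.4696 0.0294 0.153 ] [ 0.2 -0.5  0. ]
284.3700286233137 200.85854604120132
60 [274 191  22  21 351] [284.56410256 200.67806268] ((477.6046142578125, 28.88846778869629), (15.909271240234375, 16.452213287353516), 30.825939178466797)
80 [274 191  22  21 382] [284.52356021 200.78010471] ((477.50543212890625, 28.884645462036133), (16.628599166870117, 17.152198791503906), 50.712615966796875)
100 [263 176  44  36 257] [288.04280156 186.07003891] ((479.973876953125, 29.80254364013672), (32.40872573852539, 32.76457214355469), 13.257953643798828)
100 [273 189  24  24 422] [284.3436019 200.3507109] ((477.8033447265625, 29.111875534057617), (17.527490615844727, 18.070049285888672), 101.44505310058594)
[21, 50, 114, 176, 208]
[[ 44  39  45  39  86 210 209 208 207 188  74  76  75  80  66 105 209 206 204 210  91  42  42  38]
 [ 36  37  39  87 211 205 208 166  77  89 167 212 213 215 196 105  78 139 207 206 210  95  39  46]
 [ 39  41  77 210 209 211 143  97 213 211 194 175 178 184 188 200 201 132  92 209 203 209  96  44]
 [ 43  64 204 207 206 140 157 213 180 145  91 111 105  99  56 157 184 
[... 1111 characters left out ...]
3  24]
 [ 32  31  26  25  21 124 113 119 113 113 111 113 117 118 112 112 110 118 114 124  22  27  24  21]
 [ 28  26  28  22  28  24 137 111 114 113 117 115 114 115 113 114 117 109 111  22  22  20  27  23]
 [ 29  25  29  30  25  24  21 123 107 116 119 119 124 119 118 114 112 131  19  33  30  30  32  29]
 [ 36  34  35  30  34  31  30  21 122 162 148 115 112  92 138 135 132  26  15  28  22  29  29  27]
 [ 27  32  27  35  26  23  29  26  24  84 159 167  21  23 158 161  32  23  31  12  28  30  28  23]
 [ 30  27  30  29  31  34  53  23  29  22  56 157 164 163 162  28  32  17  23  20  24  27  30  25]
 [ 53  35  29  24  31  45  46  45  39  32  32  17 159 159  27  30  32  21  19  29  21  18  28  38]]
```

>>> {"name": "play_rows", "arguments": {"commands": [[8,3,0,0,0,-6.9],[0,0,0,0,0,-6.9],[0,0,0,0,0,-6.9],[0,0,0,0,0,-6.9],[0,0,0,0,0,-6.9]], "hand": 60}}

```text
time: 19.3
tool_pos: [0.478, 0.029, 0.1524]
tool_rot: [-0.0, 0.907, 0.421, -0.0]
contact_force: [-0.3, -0.1, 0.1]
gripper_width: 0.704
grasp_force: 0.0
```

>>> {"name": "play_rows", "arguments": {"commands": [[0,0,0,0,0,-6.9],[0,0,0,0,0,-6.9],[0,0,0,0,0,-6.9],[0,0,0,0,0,-6.9],[0,0,0,0,0,-6.9]]}}

```text
time: 19.72
tool_pos: [0.4779, 0.029, 0.1524]
tool_rot: [-0.0, 0.742, 0.671, -0.0]
contact_force: [-1.0, -0.5, -0.6]
gripper_width: 0.695
grasp_force: 0.0
```

>>> {"name": "play_rows", "arguments": {"commands": [[0,0,0,0,0,-6.9],[0,0,0,0,0,-6.9],[0,0,0,0,0,-6.9],[0,0,0,0,0,-6.9],[0,0,0,0,0,0]]}}

```text
time: 20.13
tool_pos: [0.4779, 0.0289, 0.1524]
tool_rot: [-0.0, 0.562, 0.827, -0.0]
contact_force: [-0.3, 0.4, -0.3]
gripper_width: 0.703
grasp_force: 0.0
```

>>> {"name": "play_rows", "arguments": {"commands": [[0,0,0,0,0,0],[0,0,0,0,0,0],[0,0,0,0,0,0]]}}

```text
time: 20.38
tool_pos: [0.4778, 0.0281, 0.1525]
tool_rot: [-0.0, 0.564, 0.826, -0.0]
contact_force: [-0.3, -0.0, -0.1]
gripper_width: 0.702
grasp_force: 0.0
```

Run:
```python
from w import *
s,f=wrist("w10");g=cv2.cvtColor(f["image"],cv2.COLOR_RGB2GRAY)
u,v=project(f,s,(.4776,.0289,.054));print(u,v)
c,sb=blob(f,s,(.4776,.0289,.054),g<80);print(cv2.fitEllipse(pt(f,c,.054,s)[:,:2].astype(np.float32)*1000))
go(s,.4776,.0289,.028,111.4);print(s["joint_pos"].round(2))
np.set_printoptions(linewidth=250)
print(int(u),int(v));print(g[int(v)-30:int(v)+32:2,int(u)-40:int(u)+40:2])
```

```text
20.3833 [0.4778 0.0281 0.1525] [-0.3 -0.  -0.1]
281.70011284310925 208.72978060157797
((477.3937072753906, 29.12873077392578), (16.292993545532227, 17.30331039428711), 86.25686645507812)
d [8.000e-01 1.000e-01 1.245e+02] yaw 111.32 turn -0.08 tiltfix [-0. -0.  0.]
[-0.1  -0.27  2.01  0.    1.4  -0.47]
281 208
[[ 48  49  46 ...  38  42  50]
 [ 50  51  48 ...  34  44  45]
 [ 25  21  34 ...  38  45  38]
 ...
 [ 31  22  26 ...  31  27  23]
 [ 29  21  28 ...  26  19  93]
 [ 31  31  37 ...  19  36 111]]
```

>>> {"name": "play_rows", "arguments": {"commands": [[1,0,30,0,0,0],[0,0,40,0,0,0],[0,0,30,0,0,0],[0,0,15,0,0,0],[0,0,5,0,0,0]]}}

```text
time: 20.85
tool_pos: [0.4743, 0.0289, 0.0287]
tool_rot: [-0.003, 0.564, 0.826, -0.002]
contact_force: [-0.8, 0.5, -0.5]
gripper_width: 0.702
grasp_force: 0.0
```

>>> {"name": "play_rows", "arguments": {"commands": [[0,0,4,0,0,0],[0,0,0,0,0,0],[0,0,0,0,0,0]]}}

```text
time: 21.1
tool_pos: [0.4787, 0.0286, 0.03]
tool_rot: [0.001, 0.564, 0.826, 0.001]
contact_force: [0.1, -0.7, -0.3]
gripper_width: 0.704
grasp_force: 0.0
```

>>> {"name": "play_rows", "arguments": {"commands": [[0,0,0,0,0,0],[0,0,0,0,0,0],[0,0,0,0,0,0],[0,0,0,0,0,0],[0,0,0,0,0,0]], "hand": 15}}

```text
time: 21.52
tool_pos: [0.4786, 0.0285, 0.0302]
tool_rot: [0.001, 0.564, 0.826, 0.001]
contact_force: [-0.5, 0.6, 5.7]
gripper_width: 0.317
grasp_force: 58.8
```

>>> {"name": "play_rows", "arguments": {"commands": [[0,0,-5,0,0,0],[0,0,-20,0,0,0],[0,0,-25,0,0,7.1],[0,0,-25,0,0,7.1],[0,0,-5,0,0,7.1]]}}

```text
time: 21.93
tool_pos: [0.4801, 0.0285, 0.1134]
tool_rot: [0.003, 0.709, 0.705, 0.002]
contact_force: [0.1, -0.6, 0.3]
gripper_width: 0.318
grasp_force: 59.3
```

>>> {"name": "play_rows", "arguments": {"commands": [[-3,25,0,0,0,0],[-3,35,0,0,0,0],[-3,38,0,0,0,0],[-3,38,0,0,0,0],[-3,30,0,0,0,0]]}}

```text
time: 22.35
tool_pos: [0.6455, 0.0137, 0.1085]
tool_rot: [0.0, 0.707, 0.708, 0.0]
contact_force: [0.7, 0.1, 0.2]
gripper_width: 0.316
grasp_force: 59.3
```

>>> {"name": "play_rows", "arguments": {"commands": [[-3,17,0,0,0,0],[0,0,0,0,0,0],[0,0,0,0,0,0],[0,0,0,0,0,0]]}}

```text
time: 22.68
tool_pos: [0.6593, 0.0111, 0.108]
tool_rot: [-0.001, 0.707, 0.708, -0.0]
contact_force: [-0.6, -0.0, -0.1]
gripper_width: 0.317
grasp_force: 59.4
```

Run:
```python
from w import *
s,f=wrist("w11");print(s["gripper_width"],s["grasp_force"]);g=cv2.cvtColor(f["image"],cv2.COLOR_RGB2GRAY)
go(s,.6615,.0105,-.0075,90)
c,sb=blob(f,s,(.64,.03,.003),g<70);print(sb,project(f,s,(.6615,.0105,.003)))
P=pt(f,c,.003,s)[:,:2]*1000
print("visible floor x",P[:,0].min(),P[:,0].max(),"y",P[:,1].min(),P[:,1].max())
c,sb=blob(f,s,(.661,.05,.010),g>170);P=pt(f,c,.01,s)[:,:2]*1000
print(sb,P[:,0].min(),P[:,0].max(),P[:,1].min(),P[:,1].max())
cv2.imwrite("pics/w11.png",f["image"][:,:,::-1])
```

```text
22.6833 [0.6593 0.0111 0.108 ] [-0.6 -0.  -0.1]
0.31650461558063037 59.37043002806604
d [ -0.6   2.4 115.5] yaw 90.07 turn 0.07 tiltfix [-0.09 -0.01 -0.  ]
[ 223  178  124   78 7567] [284.31865118 208.09321053]
visible floor x 612.8567205346143 710.1859713848127 y -30.73445908682286 35.29748310315554
[ 198  135  155   99 3850] 594.3270569677187 713.1187412846095 -8.198152710987214 68.89445221590867
```

>>> {"name": "play_rows", "arguments": {"commands": [[-1,2,20,0,0,0],[0,0,30,0,0,0],[0,0,30,0,0,0],[0,0,15,0,0,0],[0,0,10,0,0,0]]}}

```text
time: 23.15
tool_pos: [0.6595, 0.0103, 0.0006]
tool_rot: [-0.002, 0.707, 0.708, -0.002]
contact_force: [-0.5, -0.5, -0.8]
gripper_width: 0.318
grasp_force: 59.4
```

>>> {"name": "play_rows", "arguments": {"commands": [[0,0,4,0,0,0],[0,0,2,0,0,0],[0,0,1,0,0,0],[0,0,0,0,0,0],[0,0,0,0,0,0]]}}

```text
time: 23.57
tool_pos: [0.6636, 0.0098, -0.0018]
tool_rot: [0.001, 0.707, 0.708, 0.001]
contact_force: [0.9, 0.4, -0.4]
gripper_width: 0.323
grasp_force: 59.4
```

>>> {"name": "play_rows", "arguments": {"commands": [[0,0,1,0,0,0],[0,0,1,0,0,0],[0,0,0,0,0,0],[0,0,0,0,0,0]]}}

```text
time: 23.9
tool_pos: [0.6623, 0.0099, -0.0055]
tool_rot: [-0.0, 0.707, 0.708, -0.0]
contact_force: [0.2, 0.1, -2.0]
gripper_width: 0.319
grasp_force: 59.4
```

>>> {"name": "play_rows", "arguments": {"commands": [[0,0,1,0,0,0],[0,0,0,0,0,0],[0,0,0,0,0,0]]}}

```text
time: 24.15
tool_pos: [0.6623, 0.0099, -0.0066]
tool_rot: [-0.0, 0.707, 0.708, -0.0]
contact_force: [-0.8, -0.6, -0.3]
gripper_width: 0.32
grasp_force: 59.4
```

>>> {"name": "play_rows", "arguments": {"commands": [[0,0,1,0,0,0],[0,0,0,0,0,0],[0,0,0,0,0,0]]}}

```text
time: 24.4
tool_pos: [0.6624, 0.0099, -0.0067]
tool_rot: [-0.0, 0.707, 0.708, -0.0]
contact_force: [-3.0, 0.5, 5.4]
gripper_width: 0.32
grasp_force: 60.1
```

>>> {"name": "play_rows", "arguments": {"commands": [[0,0,1,0,0,0],[0,0,0,0,0,0],[0,0,0,0,0,0]]}}

```text
time: 24.65
tool_pos: [0.6624, 0.0099, -0.0068]
tool_rot: [-0.0, 0.707, 0.708, -0.0]
contact_force: [-5.8, 0.9, 9.8]
gripper_width: 0.321
grasp_force: 60.7
```

>>> {"name": "play_rows", "arguments": {"commands": [[0,0,-2,0,0,0],[0,0,0,0,0,0],[0,0,0,0,0,0],[0,0,0,0,0,0]], "hand": 48}}

```text
time: 24.98
tool_pos: [0.6622, 0.0099, -0.0069]
tool_rot: [-0.0, 0.707, 0.708, -0.0]
contact_force: [-0.2, -0.7, -0.7]
gripper_width: 0.561
grasp_force: 0.0
```

>>> {"name": "play_rows", "arguments": {"commands": [[0,0,-10,0,0,0],[0,0,-30,0,0,0],[0,0,-40,0,0,0],[0,0,-40,0,0,0],[0,0,-35,0,0,0]]}}

```text
time: 25.4
tool_pos: [0.6627, 0.0099, 0.1517]
tool_rot: [0.001, 0.707, 0.708, 0.001]
contact_force: [0.7, -0.1, 0.3]
gripper_width: 0.561
grasp_force: 0.0
```

>>> {"name": "play_rows", "arguments": {"commands": [[4,-38,0,0,0,0],[4,-38,0,0,0,0],[4,-38,0,0,0,0],[4,-38,0,0,0,0],[3,-33,0,0,0,0]], "hand": 75}}

```text
time: 25.82
tool_pos: [0.4752, 0.029, 0.1486]
tool_rot: [-0.0, 0.707, 0.708, -0.0]
contact_force: [-0.9, 0.4, 0.7]
gripper_width: 0.874
grasp_force: 0.0
```

>>> {"name": "play_rows", "arguments": {"commands": [[0,0,0,0,0,6.9],[0,0,0,0,0,6.9],[0,0,0,0,0,6.9],[0,0,0,0,0,6.9],[0,0,0,0,0,0]]}}

```text
time: 26.23
tool_pos: [0.4774, 0.0287, 0.1492]
tool_rot: [0.0, 0.856, 0.518, 0.0]
contact_force: [0.1, 0.9, -0.7]
gripper_width: 0.878
grasp_force: 0.0
```

>>> {"name": "play_rows", "arguments": {"commands": [[0,0,0,0,0,0],[0,0,0,0,0,0]]}}

```text
time: 26.4
tool_pos: [0.4774, 0.0287, 0.1488]
tool_rot: [0.0, 0.854, 0.52, 0.0]
contact_force: [0.0, -0.1, -0.3]
gripper_width: 0.872
grasp_force: 0.0
```

Run:
```python
from w import *
s,f=wrist("w12");g=cv2.cvtColor(f["image"],cv2.COLOR_RGB2GRAY)
X=(.4775,.029,.04);u,v=project(f,s,X);print(u,v)
for th in(60,90):
    c,sb=blob(f,s,X,g<th);P=pt(f,c,.04,s)[:,:2].astype(np.float32)*1000;print(sb,cv2.fitEllipse(P))
# flange outline
c,sb=blob(f,s,(.4775+.03,.030,.024),g>85);P=pt(f,c,.024,s)[:,:2].astype(np.float32)*1000;print(sb,cv2.minAreaRect(P))
go(s,.4775,.029,.014,62.4)
```

```text
26.4 [0.4774 0.0287 0.1488] [ 0.  -0.1 -0.3]
281.1382812797603 205.791496719059
[270 195  23  15 263] ((478.4745178222656, 31.81167984008789), (12.007875442504883, 17.407665252685547), 58.34347152709961)
[269 195  24  23 437] ((476.8441162109375, 29.10312271118164), (18.938446044921875, 19.092025756835938), 24.1873836517334)
[ 248  164   68   68 3271] ((478.23028564453125, 30.4647216796875), (59.20751190185547, 56.638004302978516), 61.54705810546875)
d [ 3.000e-01 -1.000e-01  1.348e+02] yaw 62.62 turn 0.22 tiltfix [ 0.02 -0.01 -0.  ]
```

>>> {"name": "play_rows", "arguments": {"commands": [[0,0,35,0,0,0],[0,0,40,0,0,0],[0,0,35,0,0,0],[0,0,17,0,0,0],[0,0,7,0,0,0]]}}

```text
time: 26.87
tool_pos: [0.4741, 0.029, 0.0105]
tool_rot: [-0.002, 0.855, 0.519, -0.003]
contact_force: [-0.3, 0.3, -0.3]
gripper_width: 0.877
grasp_force: 0.0
```

>>> {"name": "play_rows", "arguments": {"commands": [[0,0,1,0,0,0],[0,0,0,0,0,0],[0,0,0,0,0,0],[0,0,0,0,0,0]]}}

```text
time: 27.2
tool_pos: [0.4792, 0.0285, 0.0156]
tool_rot: [0.001, 0.855, 0.519, 0.002]
contact_force: [0.7, 0.8, -0.4]
gripper_width: 0.878
grasp_force: 0.0
```

>>> {"name": "play_rows", "arguments": {"commands": [[0,0,0,0,0,0],[0,0,0,0,0,0],[0,0,0,0,0,0],[0,0,0,0,0,0],[0,0,0,0,0,0]], "hand": 32}}

```text
time: 27.62
tool_pos: [0.4781, 0.0287, 0.015]
tool_rot: [0.0, 0.855, 0.519, 0.0]
contact_force: [-2.6, 1.2, 6.3]
gripper_width: 0.489
grasp_force: 59.7
```

>>> {"name": "play_rows", "arguments": {"commands": [[0,0,-4,0,0,0],[0,0,-10,0,0,0],[0,0,-20,0,0,0],[0,0,-25,0,0,0],[0,0,-26,0,0,0]]}}

```text
time: 28.03
tool_pos: [0.4763, 0.0288, 0.099]
tool_rot: [-0.001, 0.855, 0.519, -0.001]
contact_force: [1.4, 0.1, -1.4]
gripper_width: 0.493
grasp_force: 61.0
```

>>> {"name": "play_rows", "arguments": {"commands": [[17,6,0,0,0,0],[30,11,0,0,0,0],[35,12,0,0,0,0],[35,12,0,0,0,0],[35,12,0,0,0,0]]}}

```text
time: 28.45
tool_pos: [0.5956, 0.1401, 0.099]
tool_rot: [0.0, 0.855, 0.518, 0.0]
contact_force: [0.2, -0.5, -1.9]
gripper_width: 0.486
grasp_force: 61.0
```

>>> {"name": "play_rows", "arguments": {"commands": [[30,11,0,0,0,0],[17,7,0,0,0,0],[8,3,0,0,0,0],[0,0,0,0,0,0],[0,0,0,0,0,0]]}}

```text
time: 28.87
tool_pos: [0.638, 0.1776, 0.0983]
tool_rot: [-0.0, 0.855, 0.519, -0.001]
contact_force: [0.1, 0.2, -2.1]
gripper_width: 0.49
grasp_force: 61.0
```

Run:
```python
from w import *
from scipy.optimize import least_squares
s,f=wrist("w13");print(s["gripper_width"],s["grasp_force"]);g=cv2.cvtColor(f["image"],cv2.COLOR_RGB2GRAY)
go(s,.639,.179,-.006)
cx,cy=project(f,s,(.639,.179,.003))
c,sb=blob(f,s,(.639+.02,.179+.02,.003),g<70);P=pt(f,c,.003,s)[:,:2]*1000;print(sb,cx,cy)
c=c[c[:,1]<cy-5];P=pt(f,c,.003,s)[:,:2]*1000
r=least_squares(lambda p:np.hypot(P[:,0]-p[0],P[:,1]-p[1])-p[2],[639,179,36],loss="soft_l1");print(r.x,np.abs(r.fun).mean(),len(c))
```

```text
28.8667 [0.638  0.1776 0.0983] [ 0.1  0.2 -2.1]
0.4895537617857758 61.041992395184934
d [  1.8   0.3 104.3] yaw 62.48 turn None tiltfix [-0.04  0.06  0.  ]
[    8   167   548   253 43727] 281.649253370973 208.88384842237323
[638.76648913 176.2990951   35.08039348] 0.3005049976792787 125
```

>>> {"name": "play_rows", "arguments": {"commands": [[0,0,20,0,0,0],[0,0,25,0,0,0],[0,0,25,0,0,0],[0,0,15,0,0,0],[0,0,8,0,0,0]]}}

```text
time: 29.33
tool_pos: [0.6359, 0.1768, 0.0025]
tool_rot: [-0.001, 0.855, 0.518, -0.002]
contact_force: [-0.6, 0.1, -2.2]
gripper_width: 0.491
grasp_force: 61.0
```

>>> {"name": "play_rows", "arguments": {"commands": [[0,0,4,0,0,0],[0,0,2,0,0,0],[0,0,0,0,0,0],[0,0,0,0,0,0],[0,0,0,0,0,0]]}}

```text
time: 29.75
tool_pos: [0.6398, 0.1782, 0.0011]
tool_rot: [0.0, 0.855, 0.519, 0.001]
contact_force: [-0.2, 0.4, -1.7]
gripper_width: 0.491
grasp_force: 61.0
```

>>> {"name": "play_rows", "arguments": {"commands": [[0,0,1,0,0,0],[0,0,1,0,0,0],[0,0,1,0,0,0],[0,0,0,0,0,0],[0,0,0,0,0,0]]}}

```text
time: 30.17
tool_pos: [0.6385, 0.178, -0.0037]
tool_rot: [-0.0, 0.855, 0.519, -0.0]
contact_force: [0.3, 0.2, -1.9]
gripper_width: 0.487
grasp_force: 61.0
```

>>> {"name": "play_rows", "arguments": {"commands": [[0,0,1,0,0,0],[0,0,0,0,0,0],[0,0,0,0,0,0]]}}

```text
time: 30.42
tool_pos: [0.6386, 0.178, -0.0046]
tool_rot: [-0.0, 0.855, 0.519, -0.0]
contact_force: [-0.3, -0.0, -2.0]
gripper_width: 0.487
grasp_force: 61.0
```

>>> {"name": "play_rows", "arguments": {"commands": [[0,0,1,0,0,0],[0,0,0,0,0,0],[0,0,0,0,0,0]]}}

```text
time: 30.67
tool_pos: [0.6386, 0.178, -0.0056]
tool_rot: [-0.0, 0.855, 0.519, -0.0]
contact_force: [0.6, 0.6, -1.6]
gripper_width: 0.485
grasp_force: 61.0
```

>>> {"name": "play_rows", "arguments": {"commands": [[0,0,1,0,0,0],[0,0,0,0,0,0],[0,0,0,0,0,0]]}}

```text
time: 30.92
tool_pos: [0.6388, 0.1781, -0.0058]
tool_rot: [0.0, 0.855, 0.519, -0.0]
contact_force: [-2.9, -0.6, 3.5]
gripper_width: 0.488
grasp_force: 61.7
```

>>> {"name": "play_rows", "arguments": {"commands": [[0,0,1,0,0,0],[0,0,0,0,0,0],[0,0,0,0,0,0]]}}

```text
time: 31.17
tool_pos: [0.6388, 0.178, -0.0059]
tool_rot: [-0.0, 0.855, 0.519, -0.0]
contact_force: [-5.6, -0.6, 8.9]
gripper_width: 0.489
grasp_force: 62.4
```

>>> {"name": "play_rows", "arguments": {"commands": [[0,0,-2,0,0,0],[0,0,0,0,0,0],[0,0,0,0,0,0],[0,0,0,0,0,0]], "hand": 56}}

```text
time: 31.5
tool_pos: [0.6386, 0.178, -0.0058]
tool_rot: [-0.0, 0.855, 0.519, 0.0]
contact_force: [0.1, 0.5, 0.3]
gripper_width: 0.658
grasp_force: 0.0
```

>>> {"name": "play_rows", "arguments": {"commands": [[0,0,-10,0,0,0],[0,0,-30,0,0,0],[0,0,-40,0,0,0],[0,0,-40,0,0,0],[0,0,-35,0,0,0]]}}

```text
time: 31.92
tool_pos: [0.639, 0.1781, 0.1527]
tool_rot: [0.0, 0.855, 0.519, 0.001]
contact_force: [0.7, 0.2, 0.3]
gripper_width: 0.655
grasp_force: 0.0
```

>>> {"name": "play_rows", "arguments": {"commands": [[-35,-12,0,0,0,0],[-35,-13,0,0,0,0],[-35,-13,0,0,0,0],[-35,-13,0,0,0,0],[-35,-12,0,0,0,0]], "hand": 80}}

```text
time: 32.33
tool_pos: [0.5005, 0.0512, 0.15]
tool_rot: [0.0, 0.855, 0.519, 0.0]
contact_force: [0.1, -1.1, 0.2]
gripper_width: 0.941
grasp_force: 0.0
```

>>> {"name": "play_rows", "arguments": {"commands": [[-31,-12,0,0,0,0],[0,0,0,0,0,0],[0,0,0,0,0,0],[0,0,0,0,0,0]]}}

```text
time: 32.67
tool_pos: [0.4775, 0.03, 0.1504]
tool_rot: [0.0, 0.855, 0.518, 0.001]
contact_force: [-0.1, -0.2, 0.8]
gripper_width: 0.941
grasp_force: 0.0
```

Run:
```python
from w import *
s,f=wrist("w14");g=cv2.cvtColor(f["image"],cv2.COLOR_RGB2GRAY)
for th in(85,130,150):
    c,sb=blob(f,s,(.4775+.022,.030,.024),g>th);P=pt(f,c,.024,s)[:,:2].astype(np.float32)*1000;print(th,sb,cv2.minAreaRect(P))
c,sb=blob(f,s,(.4775,.029,.024),g<60);print(sb,cv2.fitEllipse(pt(f,c,.024,s)[:,:2].astype(np.float32)*1000))
go(s,.4778,.029,-.014,62.4)
```

```text
32.6667 [0.4775 0.03   0.1504] [-0.1 -0.2  0.8]
85 [ 249  166   67   66 3362] ((478.46197509765625, 30.708656311035156), (58.12031936645508, 56.89966583251953), 62.453369140625)
130 [ 249  169   67   63 2610] ((477.8341064453125, 29.519039154052734), (55.635101318359375, 56.14186096191406), 62.237037658691406)
150 [ 249  169   67   63 1945] ((477.6756591796875, 29.330142974853516), (55.606224060058594, 55.85721206665039), 61.756927490234375)
[267 186  31  25 601] ((479.07366943359375, 31.774534225463867), (21.807897567749023, 25.31292724609375), 63.07720184326172)
d [ -1.    0.5 164.4] yaw 62.45 turn 0.05 tiltfix [ 0.09 -0.06  0.  ]
```

>>> {"name": "play_rows", "arguments": {"commands": [[0,0,35,0,0,0],[0,0,40,0,0,0],[0,0,40,0,0,0],[0,0,25,0,0,0],[0,0,10,0,0,0]]}}

```text
time: 33.13
tool_pos: [0.4739, 0.0311, -0.0051]
tool_rot: [-0.002, 0.855, 0.519, -0.003]
contact_force: [-0.5, -0.2, -0.3]
gripper_width: 0.938
grasp_force: 0.0
```

>>> {"name": "play_rows", "arguments": {"commands": [[0,0,5,0,0,0],[0,0,0,0,0,0],[0,0,0,0,0,0],[0,0,0,0,0,0]]}}

```text
time: 33.47
tool_pos: [0.4792, 0.03, -0.0032]
tool_rot: [0.001, 0.855, 0.519, 0.002]
contact_force: [-0.4, 0.1, 1.1]
gripper_width: 0.935
grasp_force: 0.0
```

>>> {"name": "play_rows", "arguments": {"commands": [[0,0,0,0,0,0],[0,0,0,0,0,0],[0,0,0,0,0,0],[0,0,0,0,0,0],[0,0,0,0,0,0]], "hand": 42}}

```text
time: 33.88
tool_pos: [0.4784, 0.0299, -0.0034]
tool_rot: [0.001, 0.855, 0.518, 0.001]
contact_force: [-1.6, 0.2, 6.1]
gripper_width: 0.625
grasp_force: 61.6
```

>>> {"name": "play_rows", "arguments": {"commands": [[0,0,-5,0,0,0],[0,0,-20,0,0,-7.1],[0,0,-25,0,0,-7.1],[0,0,-25,0,0,-7.1],[0,0,-28,0,0,-7.1]]}}

```text
time: 34.3
tool_pos: [0.4757, 0.0301, 0.0978]
tool_rot: [-0.001, 0.7, 0.715, -0.001]
contact_force: [0.0, 0.8, -2.2]
gripper_width: 0.627
grasp_force: 63.6
```

>>> {"name": "play_rows", "arguments": {"commands": [[0,0,0,0,0,-7.1],[-18,9,0,0,0,0],[-33,16,0,0,0,0],[-35,17,0,0,0,0],[-35,17,0,0,0,0]]}}

```text
time: 34.72
tool_pos: [0.5525, -0.0827, 0.0977]
tool_rot: [0.0, 0.656, 0.755, 0.0]
contact_force: [1.0, -0.3, -1.4]
gripper_width: 0.623
grasp_force: 63.6
```

>>> {"name": "play_rows", "arguments": {"commands": [[-35,17,0,0,0,0],[-33,15,0,0,0,0],[-20,9,0,0,0,0],[-10,5,0,0,0,0],[0,0,0,0,0,0]]}}

```text
time: 35.13
tool_pos: [0.6118, -0.1741, 0.0974]
tool_rot: [0.0, 0.657, 0.754, -0.0]
contact_force: [-1.0, -0.1, -0.7]
gripper_width: 0.624
grasp_force: 63.6
```

>>> {"name": "play_rows", "arguments": {"commands": [[0,0,0,0,0,0],[0,0,0,0,0,0]]}}

```text
time: 35.3
tool_pos: [0.6104, -0.171, 0.0971]
tool_rot: [-0.001, 0.656, 0.755, -0.0]
contact_force: [0.2, -0.3, -1.4]
gripper_width: 0.626
grasp_force: 63.6
```

Run:
```python
from w import *
s,f=wrist("w15");print(s["gripper_width"],s["grasp_force"]);g=cv2.cvtColor(f["image"],cv2.COLOR_RGB2GRAY)
go(s,.6135,-.1713,-.024,98.24)
c,sb=blob(f,s,(.61,-.140,.003),g<60);P=pt(f,c,.003,s)[:,:2];
a=np.radians(8.24);e=np.array([[np.cos(a),np.sin(a)],[-np.sin(a),np.cos(a)]])
Q=(P-[.6135,-.1713])@e.T*1000;print(sb,Q.min(0),Q.max(0),cv2.minAreaRect((P*1000).astype(np.float32)))
```

```text
35.3 [ 0.6104 -0.171   0.0971] [ 0.2 -0.3 -1.4]
0.626190398593299 63.623363971710205
d [ -0.9   3.1 121.1] yaw 98.02 turn -0.22 tiltfix [-0.06 -0.06 -0.  ]
[ 229  160  114   61 6503] [-42.11730792  -6.33160748] [42.86034191 40.86802099] ((611.417236328125, -154.1499481201172), (84.99149322509766, 46.9537353515625), 8.069040298461914)
```

>>> {"name": "play_rows", "arguments": {"commands": [[-1,3,20,0,0,0],[0,0,25,0,0,0],[0,0,25,0,0,0],[0,0,15,0,0,0],[0,0,6,0,0,0]]}}

```text
time: 35.77
tool_pos: [0.6117, -0.1708, 0.0031]
tool_rot: [-0.003, 0.656, 0.755, -0.001]
contact_force: [-0.4, 0.2, -2.3]
gripper_width: 0.623
grasp_force: 63.6
```

>>> {"name": "play_rows", "arguments": {"commands": [[0,0,4,0,0,0],[0,0,2,0,0,0],[0,0,0,0,0,0],[0,0,0,0,0,0],[0,0,0,0,0,0]]}}

```text
time: 36.18
tool_pos: [0.6155, -0.1734, 0.0021]
tool_rot: [0.001, 0.656, 0.755, 0.0]
contact_force: [-0.3, 0.4, -1.8]
gripper_width: 0.624
grasp_force: 63.6
```

>>> {"name": "play_rows", "arguments": {"commands": [[0,0,1,0,0,0],[0,0,1,0,0,0],[0,0,1,0,0,0],[0,0,0,0,0,0],[0,0,0,0,0,0]]}}

```text
time: 36.6
tool_pos: [0.6142, -0.1728, -0.0027]
tool_rot: [-0.0, 0.656, 0.755, -0.0]
contact_force: [0.2, 1.0, -0.8]
gripper_width: 0.625
grasp_force: 63.6
```

>>> {"name": "play_rows", "arguments": {"commands": [[0,0,1,0,0,0],[0,0,0,0,0,0],[0,0,0,0,0,0]]}}

```text
time: 36.85
tool_pos: [0.6143, -0.1728, -0.0036]
tool_rot: [-0.0, 0.656, 0.755, -0.0]
contact_force: [-0.1, 0.1, -1.3]
gripper_width: 0.623
grasp_force: 63.6
```

>>> {"name": "play_rows", "arguments": {"commands": [[0,0,1,0,0,0],[0,0,0,0,0,0],[0,0,0,0,0,0]]}}

```text
time: 37.1
tool_pos: [0.6146, -0.173, -0.0042]
tool_rot: [0.0, 0.656, 0.755, 0.0]
contact_force: [-1.7, -0.1, -0.3]
gripper_width: 0.629
grasp_force: 63.8
```

>>> {"name": "play_rows", "arguments": {"commands": [[0,0,1,0,0,0],[0,0,0,0,0,0],[0,0,0,0,0,0]]}}

```text
time: 37.35
tool_pos: [0.6146, -0.173, -0.0043]
tool_rot: [-0.0, 0.656, 0.755, -0.0]
contact_force: [-3.9, 1.9, 5.7]
gripper_width: 0.628
grasp_force: 64.5
```

Contact at the predicted height. I'll release, lift, retreat clear of everything, and check from above.

>>> {"name": "play_rows", "arguments": {"commands": [[0,0,-1,0,0,0],[0,0,0,0,0,0],[0,0,0,0,0,0],[0,0,0,0,0,0],[0,0,0,0,0,0]], "hand": 64}}

```text
time: 37.77
tool_pos: [0.6144, -0.1729, -0.0046]
tool_rot: [-0.0, 0.656, 0.755, -0.0]
contact_force: [-0.2, -0.1, -0.8]
gripper_width: 0.752
grasp_force: 0.0
```

>>> {"name": "play_rows", "arguments": {"commands": [[0,0,-10,0,0,0],[0,0,-30,0,0,0],[0,0,-40,0,0,0],[0,0,-40,0,0,0],[0,0,-40,0,0,0]]}}

```text
time: 38.18
tool_pos: [0.614, -0.1727, 0.1577]
tool_rot: [-0.0, 0.656, 0.755, -0.0]
contact_force: [1.0, -0.1, -0.4]
gripper_width: 0.747
grasp_force: 0.0
```

>>> {"name": "play_rows", "arguments": {"commands": [[0,-35,-10,0,0,0],[0,-40,0,0,0,0],[0,-40,0,0,0,0],[0,-40,0,0,0,0],[0,-35,0,0,0,0]]}}

```text
time: 38.6
tool_pos: [0.4243, -0.1992, 0.1661]
tool_rot: [0.0, 0.656, 0.755, -0.0]
contact_force: [-0.2, -0.3, -0.2]
gripper_width: 0.751
grasp_force: 0.0
```

>>> {"name": "play_rows", "arguments": {"commands": [[0,0,0,0,0,0],[0,0,0,0,0,0],[0,0,0,0,0,0]]}}

```text
time: 38.85
tool_pos: [0.4268, -0.1995, 0.1665]
tool_rot: [0.001, 0.656, 0.754, 0.0]
contact_force: [0.4, -0.8, 0.1]
gripper_width: 0.751
grasp_force: 0.0
```

Run:
```python
from w import *
from plant import imaging
fs=imaging.grab_frame("scene");ft=imaging.grab_frame("top")
a=cv2.resize(ft["image"][130:250,115:435,::-1],(800,300),interpolation=cv2.INTER_CUBIC)
b=cv2.resize(fs["image"][170:290,100:480,::-1],(800,253),interpolation=cv2.INTER_CUBIC)
cv2.imwrite("pics/fin.png",np.vstack([a,b]));s=manip.state();print(s["tool_pos"],s["contact_force"])
```

```text
[ 0.4273354  -0.19939036  0.16627301] [-0.22914049  0.30765991 -0.62426877]
```

View pics/fin.png

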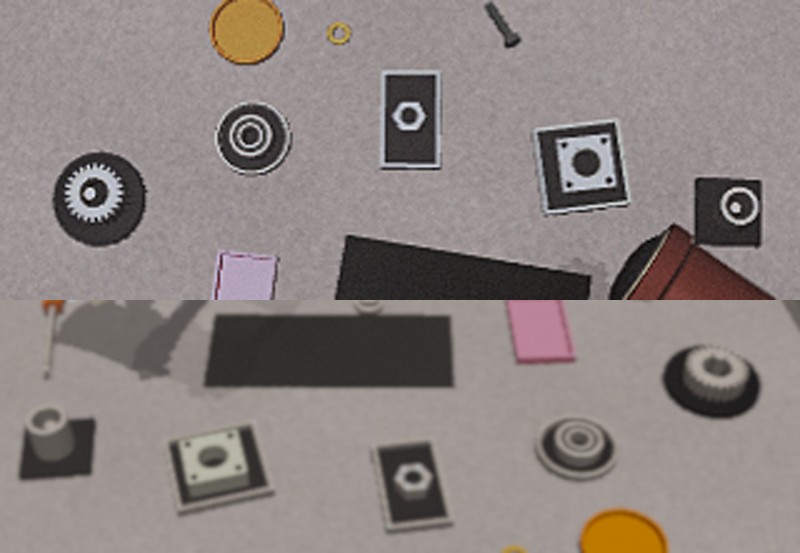

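The final picture shows all five parts flat on their own holders: gear over the spindle (95,195), bearing in the steel dish (250,135), nut in the steel long tray (410,117), flange in the square tray (583,163) and sleeve over the peg (738,206).

```bash
python3 -c "
from plant import manip
print(manip.job_done())"
```

```text
the job is handed in; nothing more can be done
None
```

I took both stacks apart, set all five parts on their own holders, released them and handed the job in after about 39 s of robot time; the last pictures showed every part in place.

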